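Rinsed jar to the draining mat, cactus back on its cork

ROBOT

A 7-joint arm with a two-finger parallel gripper is mounted at the origin on the work surface. World frame = base frame: x ahead of the robot, y to its left, z up, the work surface at z = 0. Lengths are in m, angles in rad, forces in N, time in s.
With the tool pointing down it reaches from about 0.425 to 0.925 m from the base axis. Payload 6.8 kg.
Tool frame: the origin (TCP) lies at the centre of the arm's flange, where the gripper is bolted on; the fingertips stand 173 mm ahead of it and the grasp point (between the pads) lies 155 mm ahead of it (finger_overhang is the distance from the TCP to the fingertips, in m); y points along the fingers, z is the direction in which the jaws open and shut, and the axes are right-handed (so a half turn about y gives the same grasp; the last joint's range is limited). The gripper opens to 85 mm and grips with 20 to 120 N. Pads are 22 mm wide; open, the fingers measure 114 mm over their backs; the gripper's body (76 mm by 85 mm) begins 54 mm behind the grasp point. The pads swing forward as they close: fully open they stand 13 mm farther back than shut.
Start: joints at [-1.295, 0.477, 0.022, 1.555, -0.011, 1.109, -0.083], TCP at [0.253, 0.626, 0.405] pointing down, gripper open.
Joint ranges: [-2.96, 2.96], [-0.34, 2.1], [-1.41, 1.46], [0.24, 2.44], [-1.37, 4.51], [0.17, 1.92], [-2.96, 2.96]. Speed limits (rad/s): [2.39, 2.39, 3.14, 3.14, 3.14, 3.14, 3.14].

INTERFACE

Orientations are given as a rotation vector (axis times angle).
In Python, from bench import get_obs, grab_frame, hand_in, finger_overhang gives the robot as it stands. The module is installed in compiled form; this text tells all that it offers.
- The arm moves only by the shell command python3 -m jog 'ROWS' [FORCE]. ROWS is JSON, a list of rows, each a list of 3 entries, a list of its own where there are three numbers: the shift along the tool's x, y, z in cm, then the turn about the tool's y in rad, then the gripper command: -1 is fully open, 1 is shut, values between are in proportion. In form: [[[x, y, z], twist, gripper], ...]. A call has 1 to 10 rows; each row is the pose to reach, as a shift and turn from the pose commanded when the call began, along the tool's axes at that moment; what a row does not reach only later rows make up. A row lasts 1/8 s, in which the tool goes at most 62.5 mm and 10.7 degrees, less where a joint would pass 70% of its speed; a pose out of reach is approached as far as the arm can. A call with a gripper value outside its range is refused whole. The fingers move at their own pace and stop on an object; FORCE is the grip in N (left out, the last holds). Time passes only in rows, so rows that repeat a pose let the fingers close. It gives the time, the measured TCP pose, the force and the opening at its end, in the units of the state.
- get_obs(): the state, without advancing time (a new reading comes with each control period).
- grab_frame(name): name is "scene" or "top"; returns a dict with "image" (384x512x3 uint8, blue, green, red), "fx", "fy", "cx", "cy" (pixels), "origin" and "rotation" of the camera in the world. Camera axes: x right, y up, looking along -z (the intrinsics and any distortion apply to the point x, -y, -z); pixel columns grow to the right and rows downward; lengths in m; the calibration is good to about 2 mm. A picture is of the moment at which its call begins. There is no depth.
- hand_in(): hands the job in, once; it reports no verdict.
The state is a dict: "clock": time; "joints": joint angles; "qvel": joint speeds; "tau": joint torques, N m; "tcp_pos": TCP position; "orientation": TCP orientation; "contact_force": force on the tool from outside, world axes, zero at the start; "moment": the same for the moment, N m; "grip_width": finger opening in m.
Only numpy, scipy, OpenCV 4.12 (cv2) and the standard library are available. Lean on these libraries where they do the work, as an engineer would, in place of code of your own. Each camera call takes 0.05 s, during which the arm holds its last target.

TASK

The rinsed jar and the small cactus are in each other's places: swap them, so that the jar lies lengthwise in the middle of the draining mat and the small pot stands upright in the middle of its cork mat. The jar is wet and too wide to grip, so don't pick it up: roll it along the table and stop it on the mat. Don't drop or tip the cactus, and leave everything else where it is.

Things in the scene. Friction and masses are not known exactly. Their poses are not given: they have to be found in the camera images.
- jar: Empty litre jar of green glass, no lid, lying on its side on the cork mat. Straight round body 96 mm in diameter, 116 mm long; 160 mm long over all, mouth 82 mm across, pointing away from the robot. 0.3 to 0.5 kg. Origin on its axis, mid-body (its balance point), 48 mm above what it lies on. x: along its axis to the mouth, stays level; y and z turn as it rolls (z up at the start).
- jar_mid (a point): On the jar's axis, half-way along its whole length (22 mm from its origin towards the mouth). The jar rolls very easily and straight, square to its axis. On bare table it runs on some 40 mm from 60 mm/s; nudged off the cork's edge it rolls 100 to 250 mm by itself, often to the draining mat's edge. The ribbed mat brakes it: from 50 mm/s it stops within about 15 mm.
- small_pot: Small terracotta flower pot with a ball cactus, standing on the draining mat: 75 mm high, foot 44 mm across, upright rim band 64 mm in diameter from 53 to 75 mm above the foot; the cactus stays within the rim and reaches 104 mm above the foot. 0.2 to 0.33 kg, rigid. Origin at the centre of the underside, z up.
- drain_mat: Draining mat: dark ribbed rubber rectangle, fixed, 200 mm (its x) by 140 mm (its y), 2 mm thick; its two long edges are bevelled over the last 20 mm, so its flat top is 100 mm wide. Origin at the centre of the underside (table level), z up. Its y axis points along the line between the two mats (either way); the jar rolls on to it along y.
- cork_mat: Plant's mat: plain cork sheet, fixed to the table, 150 mm (its x) by 120 mm (its y), 1.5 mm thick. Origin at the centre of the underside (table level), z up. Beside the draining mat, on its left or right, centres 0.31 to 0.35 m apart, both nearly square to the line between them.
- tile: Bare white glazed square tile, 100 mm by 100 mm, 6 mm thick, fixed, flat on the table in the row nearest the robot: a free spot on which a thing may be set down for a while. Origin at the centre of the underside.
- mug: White tapered handleless cup, 72 mm across the rim, 85 mm high, upright; in the row nearest the robot; origin at the centre of the underside. Not to be disturbed.
- jar_lid: Yellow metal jar lid, 84 mm across, 14 mm high, flat on the table in the row nearest the robot; origin at the centre of the underside. Not to be disturbed.
- big_pot: The larger terracotta pot with a leafy plant, 96 mm across the rim, pot 90 mm high, leaves to 160 mm; in the row beyond the mats; origin at the centre of the underside. Not to be disturbed.
- spray_bottle: Blue-grey trigger spray bottle, 72 mm across, 196 mm high, its head reaching 60 mm towards its own -x from its axis; in the row beyond the mats; origin at the centre of the underside. Not to be disturbed.
- tumbler: Clear glass tumbler, 68 mm across, 95 mm high, upright; in the row beyond the mats; origin at the centre of the underside. Not to be disturbed.
- big_jar: Large green glass jar with a yellow metal lid, 150 mm across, 235 mm high, upright, at one end of the row of mats; origin at the centre of the underside. Not to be disturbed.
- water_bottle: Clear empty drinks bottle with a white cap, 84 mm across, 266 mm high, upright, at the other end of the row of mats; origin at the centre of the underside. Not to be disturbed.
There are look-alikes about, which are no part of the job. Of the things that look like the cork_mat, the smaller one is meant.

How it is judged:
By the outcome, as a careful person would: the job done as asked, in the order asked, and still so for the second after the job is handed in, with the robot touching nothing.
It also fails if it takes over 72 s, if anything falls off the work surface, if the arm or the gripper's body presses on something with over 40 N, if the wrist force passes 120 N, or if a joint passes its speed limit or range.

## Working session

There is one attempt and no reset: what is moved stays moved. The work goes in short steps, Python scripts to look and compute and a shell command to move; the robot and the scene stay as the last step left them, time stands still between calls to the robot, and variables do not carry over. Pictures are saved under pics/ and viewed, and the job is handed in when it is done.

```bash
mkdir -p pics; ls; python3 - <<'E'
from bench import get_obs, grab_frame, finger_overhang
import cv2,numpy as np
o=get_obs()
for k,v in o.items(): print(k,np.round(v,4))
print(finger_overhang)
for n in("scene","top"):
    f=grab_frame(n); cv2.imwrite(f"pics/{n}0.png",f["image"])
    print(n,{k:(np.round(v,4).tolist()) for k,v in f.items() if k!="image"})
E
```

```text
pics
clock 0.0
joints [-1.2951  0.4778  0.0223  1.5565 -0.0115  1.1093 -0.0831]
qvel [ 0.0005  0.0005 -0.0004  0.0012 -0.0005 -0.0004 -0.0003]
tau [ 2.00000e-04 -5.96440e+01  1.60880e+00 -2.81199e+01  1.26000e-02
  9.20000e-03 -0.00000e+00]
tcp_pos [0.2526 0.6256 0.4037]
orientation [-1.5516  0.3013 -0.301 ]
contact_force [ 0.267  -0.0704 -0.1963]
moment [ 0.0075  0.0354 -0.0069]
grip_width 0.0852
0.1734
scene {'fx': 475.1836, 'fy': 475.1836, 'cx': 261.0018, 'cy': 185.1329, 'origin': [0.62, -1.2074, 1.1375], 'rotation': [0.8584, 0.0217, 0.0116]}
top {'fx': 405.1428, 'fy': 405.1428, 'cx': 254.2688, 'cy': 185.509, 'origin': [0.4106, 0.0122, 1.2974], 'rotation': [0.1158, -0.1074, -1.566]}
```

View pics/scene0.png

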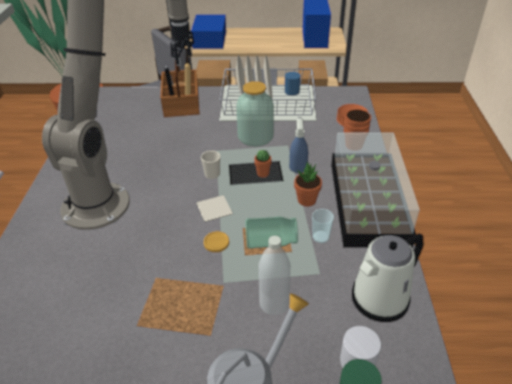

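View pics/top0.png

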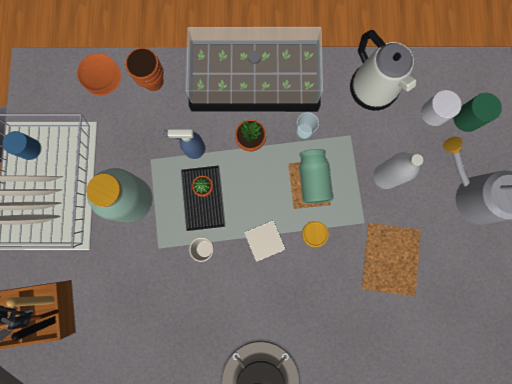

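The top view shows the jar at about (315,178) on the small cork mat (310,185). The cactus is at (202,186) on the black ribbed mat (203,198), the tile at (265,240), the mug at (201,249) and the lid at (315,234). There are two cork look-alikes: a small one at (310,185) under the jar and a large one at (391,259). The smaller one, under the jar, is the one meant. I'll confirm this in crops.

```bash
cat > h.py <<'E'
import numpy as np,cv2
from scipy.spatial.transform import Rotation as R
from bench import get_obs, grab_frame
def ray(f,u,v):
    d=np.array([(u-f["cx"])/f["fx"],-(v-f["cy"])/f["fy"],-1.0])
    return R.from_rotvec(f["rotation"]).apply(d)
def px2w(f,u,v,z):
    o=np.array(f["origin"]);d=ray(f,u,v);return o+d*(z-o[2])/d[2]
def w2px(f,p):
    c=R.from_rotvec(f["rotation"]).inv().apply(np.atleast_2d(p)-np.array(f["origin"]))
    return np.c_[f["cx"]+f["fx"]*c[:,0]/-c[:,2], f["cy"]-f["fy"]*c[:,1]/-c[:,2]]
def crop(name,x0,y0,x1,y1,s,out,f=None,pts=None):
    f=f or grab_frame(name)
    im=cv2.resize(f["image"][y0:y1,x0:x1],None,fx=s,fy=s,interpolation=cv2.INTER_CUBIC)
    if pts is not None:
        for u,v in w2px(f,pts): cv2.circle(im,(int((u+.5-x0)*s),int((v+.5-y0)*s)),2,(0,0,255),-1)
    for u in range((x0+9)//10*10,x1,10): cv2.putText(im,str(u),(int((u+.5-x0)*s)-10,10),0,.35,(255,255,255),1); cv2.line(im,(int((u+.5-x0)*s),12),(int((u+.5-x0)*s),18),(255,255,255),1)
    for v in range((y0+9)//10*10,y1,10): cv2.putText(im,str(v),(0,int((v+.5-y0)*s)+4),0,.35,(255,255,255),1); cv2.line(im,(24,int((v+.5-y0)*s)),(30,int((v+.5-y0)*s)),(255,255,255),1)
    cv2.imwrite("pics/"+out,im); return f
E
python3 - <<'E'
from h import *
f=grab_frame("top")
crop("top",170,120,270,270,4,"tl.png",f); crop("top",280,100,380,250,4,"tr.png",f)
crop("scene",190,130,340,260,5,"sc.png")
E
```

```text
(no output)
```

View pics/tl.png

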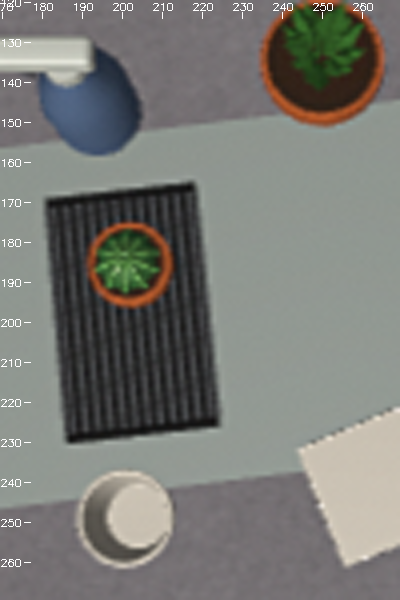

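View pics/tr.png

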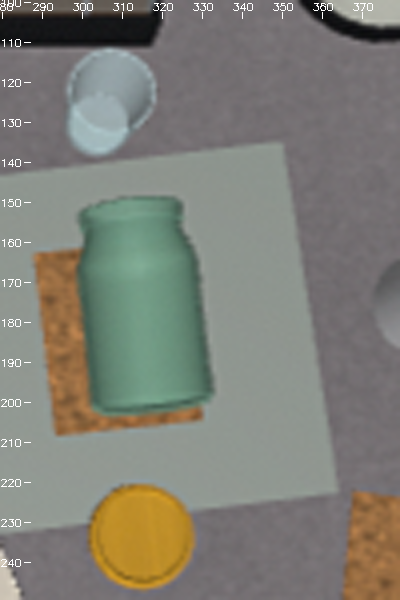

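View pics/sc.png

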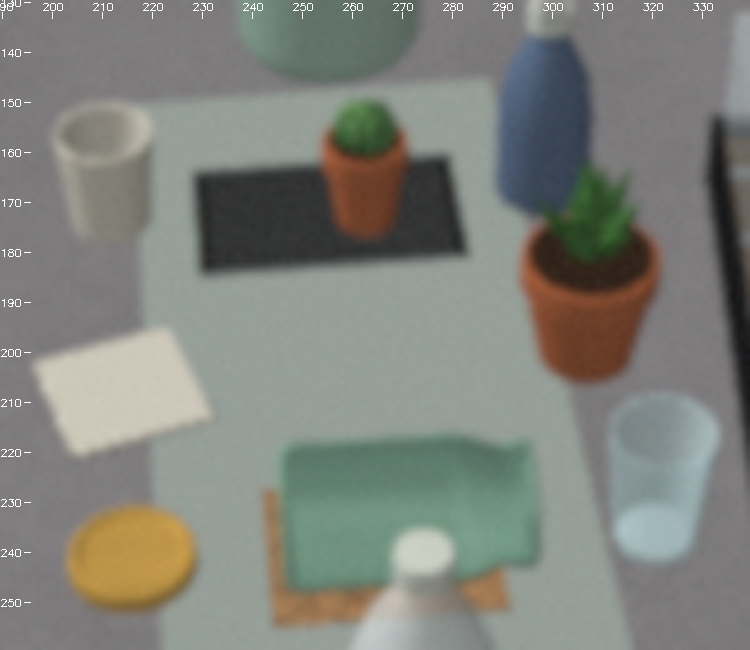

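```bash
python3 - <<'E'
from h import *
f=grab_frame("top")
P=lambda u,v,z:px2w(f,u,v,z)
D=np.array([P(181,169.25,.002),P(218.25,165.25,.002),P(224.25,225.5,.002),P(186.5,230,.002)])
print("drain",np.round(D,4).tolist(), D.mean(0),[np.linalg.norm(D[i]-D[(i+1)%4]) for i in range(4)])
C=np.array([P(288.25,163,.0015),P(293.5,208.5,.0015),P(330.25,204.5,.0015)])
print("cork",C,np.linalg.norm(C[0]-C[1]),np.linalg.norm(C[2]-C[1]),"center",(C[0]+C[2])/2)
print("pot",P(202.25,185.5,.077)); print("mug",P(200.75,249.25,.085),"lid",P(314.75,233.75,.014),"bigpot",P(250,136,.09),"tumbler base",P(303,132,0),"sprayb",P(192,146,.08))
crop("top",230,205,300,275,8,"tile.png",f)
E
```

```text
drain [[0.6491, 0.2577, 0.002], [0.6624, 0.1367, 0.002], [0.4671, 0.1147, 0.002], [0.4526, 0.2347, 0.002]] [0.55782551 0.18596311 0.002     ] [np.float64(0.12173062399177295), np.float64(0.1965402177011174), np.float64(0.12089152912871277), np.float64(0.1977689143950782)]
cork [[ 0.67028296 -0.09113333  0.0015    ]
 [ 0.52186739 -0.10651529  0.0015    ]
 [ 0.53493278 -0.22445114  0.0015    ]] 0.14921054316396176 0.1186573531233173 center [ 0.60260787 -0.15779224  0.0015    ]
pot [0.58506986 0.17733068 0.077     ]
mug [0.39339494 0.17679394 0.085     ] lid [ 0.44136032 -0.17123783  0.014     ] bigpot [0.73666286 0.03227851 0.09      ] tumbler base [ 0.77466595 -0.1408403   0.        ] sprayb [0.7075328  0.21104098 0.08      ]
```

View pics/tile.png

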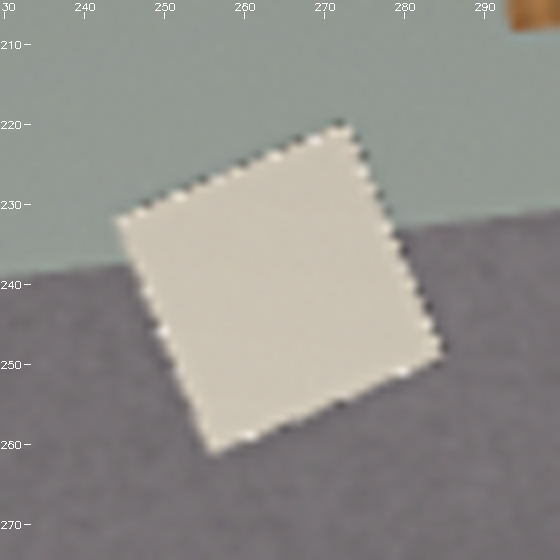

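```bash
cat >> h.py <<'E'
from scipy.optimize import minimize
def jarpts(x,y,yaw,zb):
    a=np.array([np.cos(yaw),np.sin(yaw),0]);b=np.array([-np.sin(yaw),np.cos(yaw),0]);c=np.array([x,y,zb+.048])
    t=np.linspace(0,2*np.pi,60,endpoint=False);out=[]
    for s,r in((-.058,.044),(-.055,.048),(.058,.048),(.07,.045),(.08,.041),(.102,.041)):
        out.append(c+s*a+r*(np.cos(t)[:,None]*b+np.sin(t)[:,None]*np.array([0,0,1])))
    return np.vstack(out)
def jarmask(f,roi):
    im=f["image"].astype(int);x0,y0,x1,y1=roi
    m=((im[...,1]-im[...,2])>28).astype(np.uint8); k=np.zeros_like(m);k[y0:y1,x0:x1]=m[y0:y1,x0:x1]
    n,l,s,_=cv2.connectedComponentsWithStats(k); i=1+np.argmax(s[1:,4]); return (l==i).astype(np.uint8)
def render(f,p,zb):
    S=8; q=w2px(f,jarpts(*p,zb)); h=cv2.convexHull(((q+.5)*S).astype(np.float32))
    m=np.zeros((384*2,512*2),np.uint8); cv2.fillConvexPoly(m,np.round(h*2/S*16).astype(np.int32),1,shift=4)
    return m
def fitjar(f,roi,p0,zb):
    m=jarmask(f,roi); M=cv2.resize(m*255,None,fx=2,fy=2,interpolation=cv2.INTER_LINEAR)>127
    cost=lambda p:np.logical_xor(render(f,p*[.01,.01,.05],zb)>0,M).sum()
    r=minimize(cost,np.array(p0)/[.01,.01,.05],method="Nelder-Mead",options=dict(initial_simplex=np.array(p0)/[.01,.01,.05]+np.array([[0,0,0],[1,0,0],[0,1,0],[0,0,1]])))
    return r.x*[.01,.01,.05],r.fun,M.sum()
E
python3 - <<'E'
from h import *
f=grab_frame("top")
p,e,n=fitjar(f,(280,130,350,230),[.6,-.165,.1],.0015); print("jar",p,e,n,"mid",p[:2]+.022*np.array([np.cos(p[2]),np.sin(p[2])]))
crop("top",270,120,420,250,5,"jf.png",f,np.r_[jarpts(*p,.0015)])
T=np.array([px2w(f,u/8+229.5,v/8+204.5,.006) for u,v in((116,219),(345,122),(443,352),(212,454))]);print("tile",T.mean(0),[np.linalg.norm(T[i]-T[i-1]) for i in range(4)])
s=grab_frame("scene")
D=np.array([px2w(s,u/5+189.5,v/5+129.5,.002) for u,v in((194,173),(448,156),(467,253),(203,271))]);print("drain s",D,D.mean(0))
C=np.array([px2w(s,u/5+189.5,v/5+129.5,.0015) for u,v in((265,490),(276,627),(510,607))]);print("cork s",C,(C[0]+C[2])/2)
print("pot s", px2w(s,365/5+189.5,142/5+129.5,.077),px2w(s,365/5+189.5,222/5+129.5,.002))
crop("top",360,130,440,210,8,"wb.png",f)
o=get_obs();Rm=R.from_rotvec(o["orientation"]).as_matrix();print(Rm)
E
```

```text
jar [ 0.59738544 -0.17115087  0.13555411] 1429.0 5232 mid [ 0.61918362 -0.16817781]
tile [ 0.42079863 -0.01299183  0.006     ] [np.float64(0.09912807023852821), np.float64(0.0986733065307851), np.float64(0.09802767215012095), np.float64(0.09916055966644013)]
drain s [[0.44994861 0.23121861 0.002     ]
 [0.64615383 0.25265158 0.002     ]
 [0.65905557 0.13594243 0.002     ]
 [0.46484698 0.1150821  0.002     ]] [0.55500125 0.18372368 0.002     ]
cork s [[ 0.52124676 -0.1073702   0.0015    ]
 [ 0.53390481 -0.22619372  0.0015    ]
 [ 0.68066384 -0.20876571  0.0015    ]] [ 0.6009553  -0.15806795  0.0015    ]
pot s [0.58390936 0.17285425 0.077     ] [0.58299457 0.17190032 0.002     ]
[[ 9.27260209e-01 -1.09460407e-04  3.74417538e-01]
 [-3.74417553e-01 -3.51820831e-04  9.27260143e-01]
 [ 3.02296169e-05 -9.99999932e-01 -3.67213355e-04]]
```

View pics/jf.png

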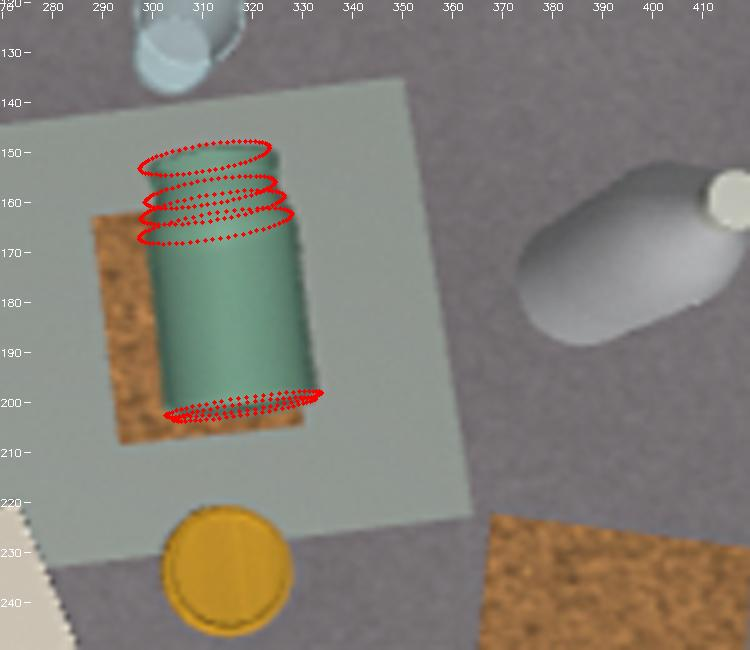

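View pics/wb.png

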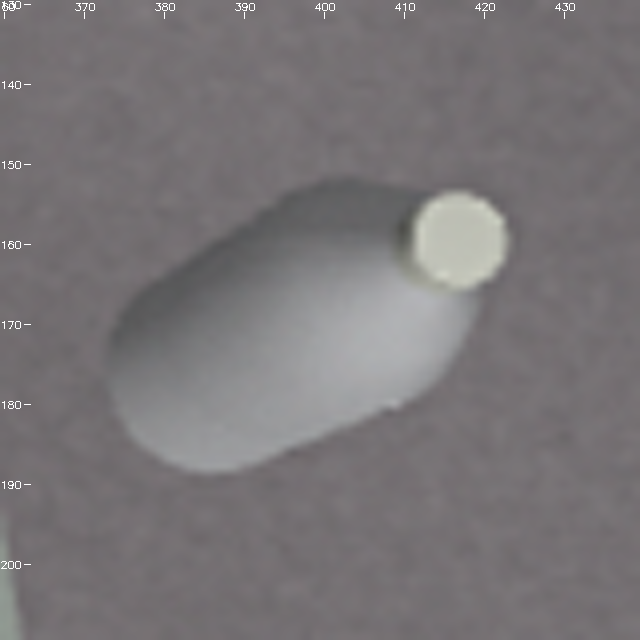

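```bash
cat >> h.py <<'E'
def render(f,p,zb):
    q=w2px(f,jarpts(*p,zb)).reshape(6,60,2); m=np.zeros((384*2,512*2),np.uint8)
    for i in range(5):
        h=cv2.convexHull(((q[i:i+2].reshape(-1,2)+.5)*2).astype(np.float32)); cv2.fillConvexPoly(m,np.round(h*16-8).astype(np.int32),1,shift=4)
    return m
def jarmask(f,roi):
    im=f["image"].astype(int);x0,y0,x1,y1=roi
    m=(((im[...,1]-im[...,2])>20)&(im[...,0]-im[...,2]>5)).astype(np.uint8); k=np.zeros_like(m);k[y0:y1,x0:x1]=m[y0:y1,x0:x1]
    n,l,s,_=cv2.connectedComponentsWithStats(k); i=1+np.argmax(s[1:,4]); return (l==i).astype(np.uint8)
E
python3 - <<'E'
from h import *
f=grab_frame("top"); im=f["image"]
for u,v in((315,180),(305,180),(328,180),(325,195),(315,152),(345,180),(295,180),(330,180)): print(u,v,im[v,u])
m=jarmask(f,(280,130,350,230));print(m.sum())
p,e,n=fitjar(f,(280,130,350,230),[.6,-.165,.1],.0015); print("jar",p,e,n,"mid",p[:2]+.022*np.array([np.cos(p[2]),np.sin(p[2])]))
crop("top",270,120,420,250,5,"jf.png",f,np.r_[jarpts(*p,.0015)])
g=dict(f);g["image"]=cv2.cvtColor(m*255,cv2.COLOR_GRAY2BGR);crop("",270,120,420,250,5,"jm.png",g,jarpts(*p,.0015))
print("bottle base", px2w(f,372.5+0,178,0.02),px2w(f,384,188,0.02), "cap",px2w(f,416.5,159,.266))
E
```

```text
315 180 [135 156 116]
305 180 [108 126  94]
328 180 [ 98 113  82]
325 195 [120 140 104]
315 152 [131 151 114]
345 180 [143 149 142]
295 180 [ 62 101 141]
330 180 [ 90 101  80]
1460
jar [ 0.59834999 -0.17076713  0.08078866] 787.0 5840 mid [ 0.62027824 -0.16899171]
bottle base [ 0.61819328 -0.35773168  0.02      ] [ 0.58606255 -0.392957    0.02      ] cap [ 0.62824055 -0.40224953  0.266     ]
```

View pics/jm.png

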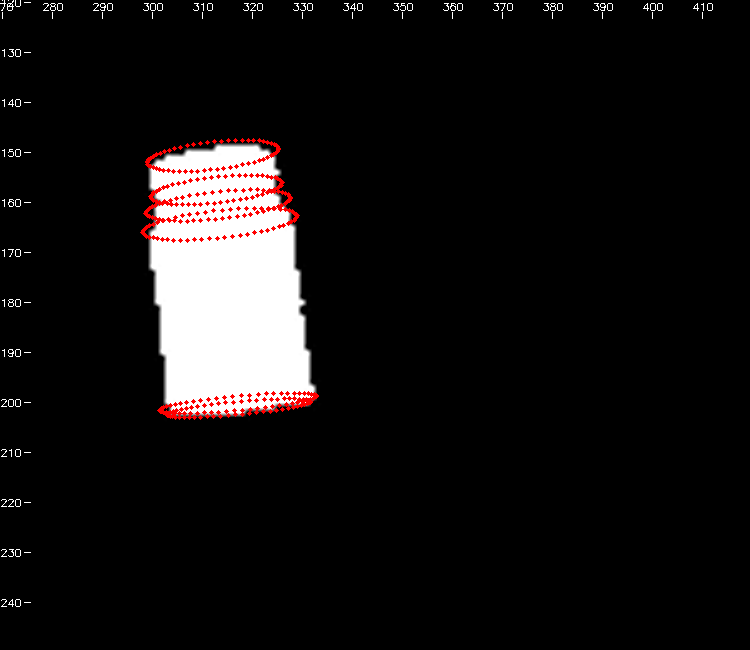

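```bash
python3 - <<'E'
from h import *
f=grab_frame("top")
print("bigjar lid",px2w(f,104,190,.235))
s=grab_frame("scene"); print("bigjar lid scene",px2w(s,254,88,.235),"spray top",px2w(s,299,125,.196),"spray top t",px2w(f,181,133,.19))
g=dict(f);im=f["image"].astype(float);g["image"]=np.clip((im-20)*1.8,0,255).astype(np.uint8)
crop("",165,150,245,240,7,"matc.png",g)
o=get_obs();Rm=R.from_rotvec(o["orientation"]).as_matrix()
print((Rm.T@(np.array([.5845,.175,.42])-o["tcp_pos"])*100).round(2), o["clock"])
E
```

```text
bigjar lid [0.55004774 0.41625476 0.235     ]
bigjar lid scene [0.54964555 0.40355146 0.235     ] spray top [0.71421555 0.20913361 0.196     ] spray top t [0.71818196 0.22498368 0.19      ]
[ 47.65  -1.53 -29.39] 0.5
```

View pics/matc.png

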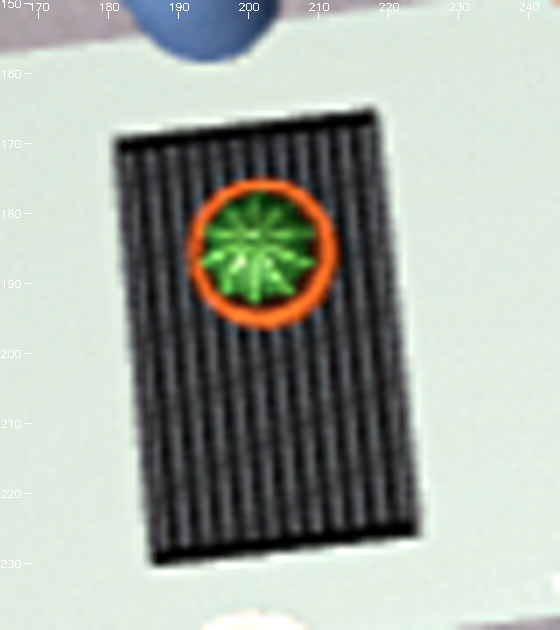

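```bash
python3 -m jog '[[[3,-3,-2],0,-1],[[8,-5,-5],0,-1],[[13,-5,-8],0,-1],[[18,-5,-11],0,-1],[[23,-5,-14],0,-1],[[28,-5,-17],0,-1],[[33,-5,-20],0,-1],[[38,-5,-23],0,-1],[[43,-5,-26],0,-1],[[47.6,-4,-29.4],0,-1]]'; python3 - <<'E'
from h import *
o=get_obs();Rm=R.from_rotvec(o["orientation"]).as_matrix()
print((Rm.T@(np.array([.5845,.175,.30])-o["tcp_pos"])*100).round(2), o["clock"],o["joints"])
E
```

```text
clock: 1.75
tcp_pos: [0.5853, 0.1736, 0.4456]
orientation: [-1.548, 0.299, -0.302]
contact_force: [0.7, 0.4, -0.1]
grip_width: 0.0855
[-0.15 14.56  0.07] 1.75 [-0.58012991  0.3381788   0.24584784  1.68419717 -0.08974288  1.1276756
  0.87792286]
```

```bash
python3 -m jog '[[[0,4,0],0,-1],[[0,8,0],0,-1],[[0,11,0],0,-1],[[0,13,0],0,-1],[[0,13,0],0,-1]]'; python3 - <<'E'
from h import *
crop("scene",190,90,340,210,5,"a1.png");crop("top",160,140,260,240,6,"a2.png")
E
```

```text
clock: 2.38
tcp_pos: [0.5834, 0.175, 0.3133]
orientation: [-1.552, 0.303, -0.299]
contact_force: [-0.3, 0.2, -0.6]
grip_width: 0.0852
```

View pics/a1.png

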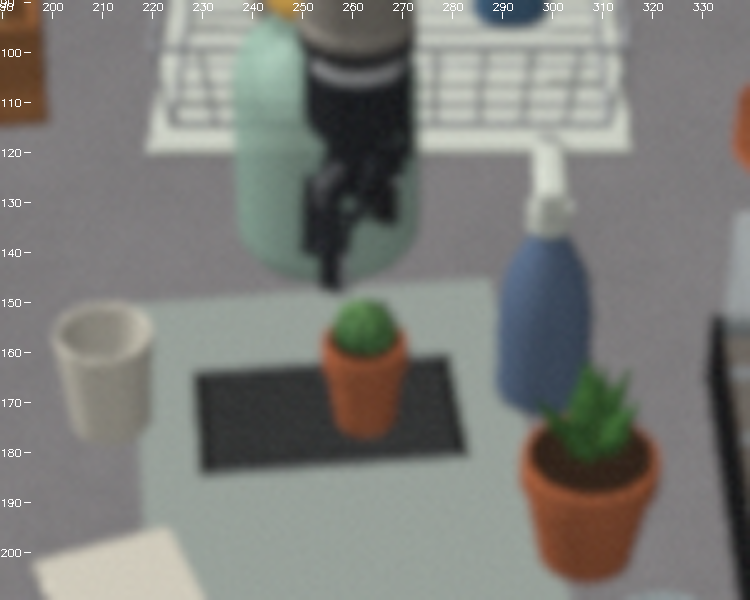

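View pics/a2.png

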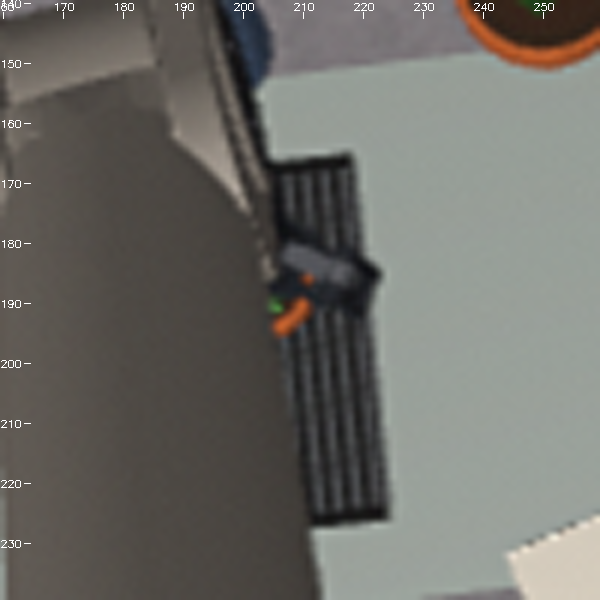

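```bash
python3 -m jog '[[[0,3,0],0,-1],[[0,6,0],0,-1],[[0,8,0],0,-1],[[0,9.1,0],0,-1],[[0,9.1,0],0,-1]]' ; python3 -m jog '[[[0,0,0],0,0.2],[[0,0,0],0,0.4],[[0,0,0],0,0.6],[[0,0,0],0,1],[[0,0,0],0,1],[[0,0,0],0,1]]' 35
```

```text
clock: 3.1
tcp_pos: [0.5841, 0.1751, 0.2236]
orientation: [-1.55, 0.301, -0.301]
contact_force: [0.1, -0.3, 0.7]
grip_width: 0.0853
clock: 3.85
tcp_pos: [0.5848, 0.1755, 0.2251]
orientation: [-1.548, 0.299, -0.303]
contact_force: [0.3, 1.2, 6.5]
grip_width: 0.0631
```

```bash
python3 -m jog '[[[0,-0.5,0],0,1],[[0,-1.5,0],0,1],[[0,-3,0],0,1],[[0,-5,0],0,1],[[0,-7,0],0,1],[[0,-8,0],0,1],[[0,-8,0],0,1]]' 35; python3 - <<'E'
from h import *
o=get_obs();Rm=R.from_rotvec(o["orientation"]).as_matrix()
crop("scene",190,90,340,210,5,"a3.png")
print((Rm.T@(np.array([.421,-.013,o["tcp_pos"][2]])-o["tcp_pos"])*100).round(2), o["clock"],o["joints"])
E
```

```text
clock: 4.72
tcp_pos: [0.5843, 0.1751, 0.3049]
orientation: [-1.549, 0.3, -0.302]
contact_force: [0.4, 0.7, -4.0]
grip_width: 0.0628
[ -8.1   -0.05 -23.56] 4.725 [-0.55625548  0.48488649  0.21612828  1.8185226  -0.13360305  0.85022728
  0.91085671]
```

View pics/a3.png

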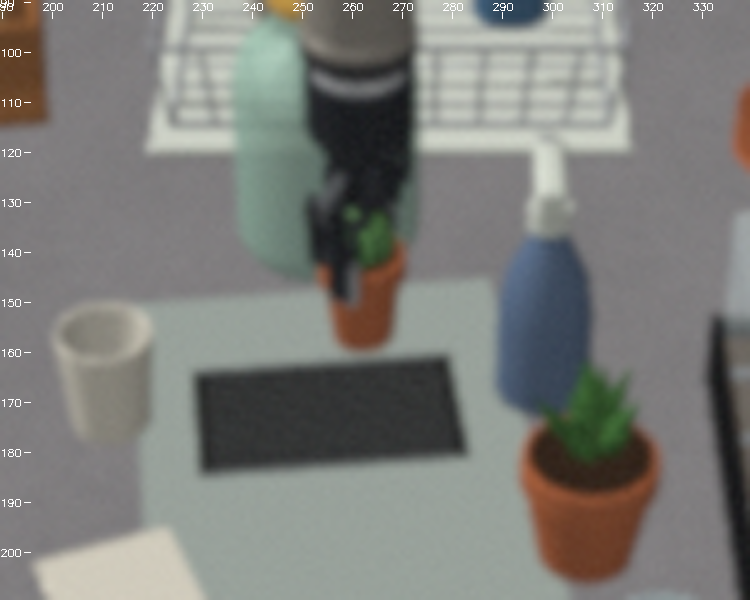

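```bash
python3 -m jog '[[[-0.5,-0.5,-2],0,1],[[-1.4,-1,-5],0,1],[[-2.4,-1,-8.5],0,1],[[-3.5,-1,-12],0,1],[[-4.5,-1,-15.5],0,1],[[-5.5,-1,-19],0,1],[[-6.2,-1,-21.5],0,1],[[-6.7,-1,-23],0,1],[[-6.7,-1,-23],0,1]]'; python3 - <<'E'
from h import *
crop("scene",190,90,340,220,5,"a4.png")
E
```

```text
clock: 5.9
tcp_pos: [0.4353, -0.0137, 0.3137]
orientation: [-1.549, 0.302, -0.302]
contact_force: [0.0, 0.5, -2.7]
grip_width: 0.0624
```

View pics/a4.png

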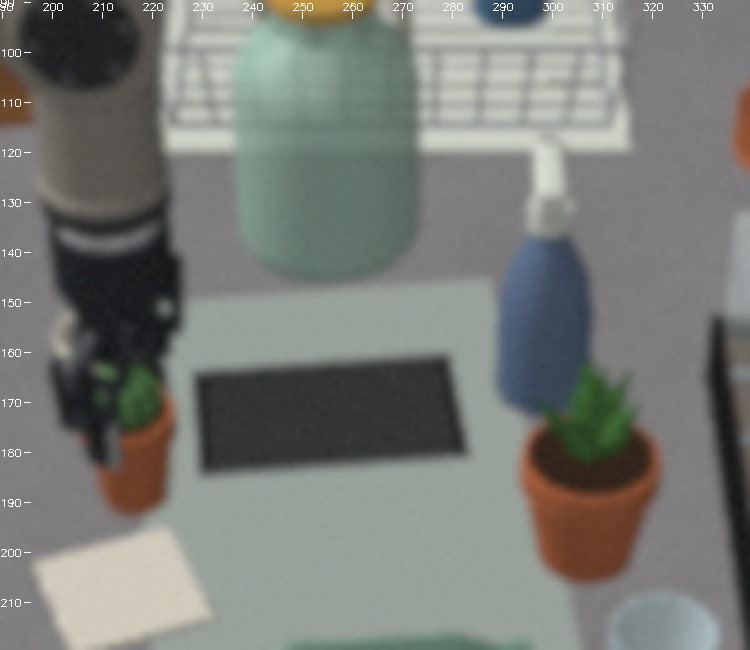

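```bash
python3 -m jog '[[[0,1.5,0],0,1],[[0,3,0],0,1],[[0,4.5,0],0,1],[[0,6,0],0,1],[[0,7,0],0,1],[[0,7.6,0],0,1],[[0,7.9,0],0,1],[[0,8.1,0],0,1],[[0,8.1,0],0,1]]'; python3 -m jog '[[[0,0.15,0],0,1],[[0,0.3,0],0,1],[[0,0.3,0],0,1]]'
```

```text
clock: 7.08
tcp_pos: [0.4359, -0.0131, 0.2329]
orientation: [-1.55, 0.301, -0.301]
contact_force: [-0.2, -0.3, -2.5]
grip_width: 0.0631
clock: 7.45
tcp_pos: [0.4357, -0.0131, 0.2296]
orientation: [-1.55, 0.301, -0.301]
contact_force: [0.3, 0.3, -2.6]
grip_width: 0.0629
```

```bash
python3 -m jog '[[[0,0.15,0],0,1],[[0,0.25,0],0,1],[[0,0.25,0],0,1]]';python3 -m jog '[[[0,0.15,0],0,1],[[0,0.15,0],0,1]]'
```

```text
clock: 7.82
tcp_pos: [0.4365, -0.0132, 0.2286]
orientation: [-1.549, 0.3, -0.303]
contact_force: [-4.5, 1.1, 18.9]
grip_width: 0.0629
clock: 8.07
tcp_pos: [0.437, -0.0126, 0.2278]
orientation: [-1.547, 0.299, -0.303]
contact_force: [-4.8, 2.1, 28.1]
grip_width: 0.0628
```

```bash
python3 -m jog '[[[0,-0.25,0],0,1],[[0,-0.25,0],0,0.3],[[0,-0.25,0],0,0],[[0,-0.25,0],0,-0.5],[[0,-0.25,0],0,-1],[[0,-0.25,0],0,-1],[[0,-0.25,0],0,-1]]'; python3 -m jog '[[[0,-2,0],0,-1],[[0,-5,0],0,-1],[[0,-9,0],0,-1],[[0,-13,0],0,-1],[[0,-16,0],0,-1],[[0,-16,0],0,-1]]'; python3 - <<'E'
from h import *
f=grab_frame("top");s=grab_frame("scene")
cv2.imwrite("pics/b1.png",f["image"]);crop("scene",190,90,340,220,5,"b2.png",s)
E
```

```text
clock: 8.95
tcp_pos: [0.4358, -0.0132, 0.2282]
orientation: [-1.55, 0.301, -0.301]
contact_force: [-0.8, -0.4, 0.4]
grip_width: 0.0853
clock: 9.7
tcp_pos: [0.4364, -0.0132, 0.3903]
orientation: [-1.548, 0.297, -0.305]
contact_force: [0.2, 0.7, 0.0]
grip_width: 0.0856
```

View pics/b1.png

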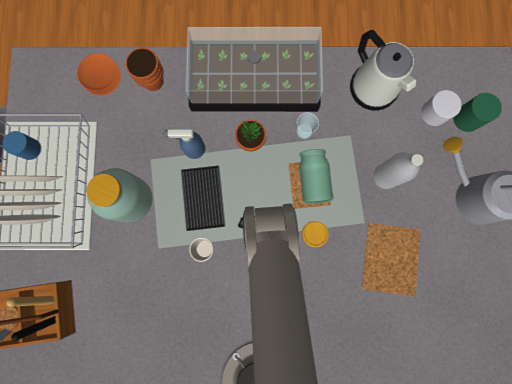

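View pics/b2.png

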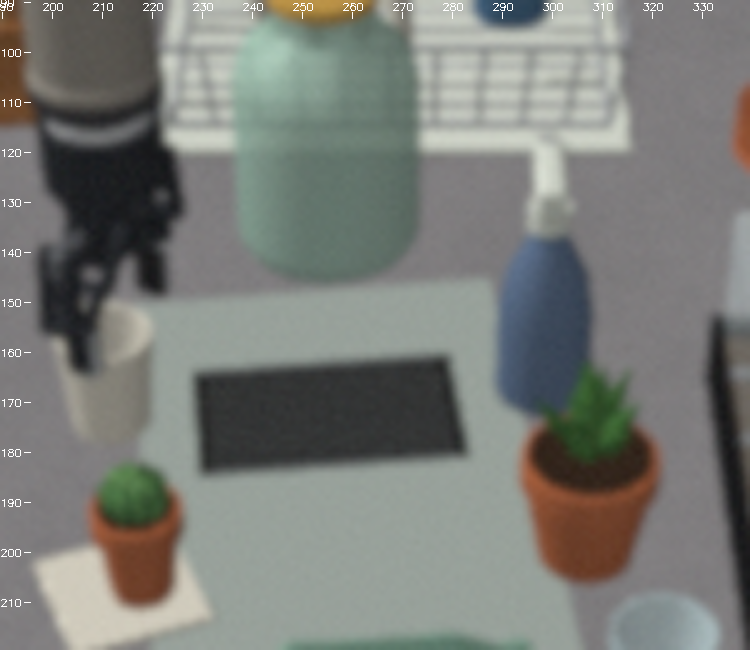

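```bash
cat >> h.py <<'E'
THR=14
def jarmask(f,roi):
    im=f["image"].astype(int);x0,y0,x1,y1=roi
    m=((im[...,1]-im[...,2])>THR).astype(np.uint8); k=np.zeros_like(m);k[y0:y1,x0:x1]=m[y0:y1,x0:x1]
    n,l,s,_=cv2.connectedComponentsWithStats(k); i=1+np.argmax(s[1:,4]); return (l==i).astype(np.uint8)
E
python3 - <<'E'
import h
from h import *
for t in (12,15,18):
  h.THR=t
  for i in range(2):
    f=grab_frame("top")
    p,e,n=fitjar(f,(280,130,350,230),[.6,-.165,.1],.0015); print(t,"jar",p,e,n,"mid",p[:2]+.022*np.array([np.cos(p[2]),np.sin(p[2])]))
  s=grab_frame("scene")
  p,e,n=fitjar(s,(240,205,310,260),[.6,-.165,.1],.0015); print("sc",p,e,n)
# top edge line in scene
im=s["image"].astype(int)
E
```

```text
12 jar [ 0.5967524  -0.17209188  0.10733727] 448.0 6180 mid [ 0.61862579 -0.16973499]
12 jar [ 0.59732172 -0.17343104  0.10767061] 469.0 6164 mid [ 0.61919432 -0.17106686]
sc [ 0.59520965 -0.16981095  0.08266773] 752.0 5676
15 jar [ 0.59633133 -0.17259381  0.11810905] 562.0 6068 mid [ 0.61817807 -0.17000145]
15 jar [ 0.59654462 -0.17297148  0.11624201] 554.0 6076 mid [ 0.61839616 -0.17041991]
sc [ 0.59373984 -0.16882935  0.09269222] 897.0 5412
18 jar [ 0.59658558 -0.17325988  0.11924136] 639.0 5988 mid [ 0.61842936 -0.17064278]
18 jar [ 0.59658558 -0.17325988  0.11924136] 639.0 5988 mid [ 0.61842936 -0.17064278]
sc [ 0.59301709 -0.16940377  0.07373195] 1044.0 5244
```

```bash
python3 -m jog '[[[3,-1,-2],0.1,-1],[[6.5,-2,-4.3],0.25,-0.8],[[10,-2,-6.6],0.42,-0.5],[[13.5,-2,-9],0.58,-0.4],[[17,-2,-11.3],0.75,-0.4],[[20.5,-2,-13.6],0.9,-0.4],[[23.5,-2,-15.6],1.05,-0.4],[[25,-2,-16.6],1.08,-0.4],[[25,-2,-16.6],1.08,-0.4]]'; python3 - <<'E'
from h import *
o=get_obs();Rm=R.from_rotvec(o["orientation"]).as_matrix();print(Rm.round(3),o["joints"],np.arctan2(Rm[1,2],Rm[0,2]))
crop("scene",180,100,340,260,4,"c1.png");f=grab_frame("top");cv2.imwrite("pics/c2.png",f["image"])
E
```

```text
clock: 11.38
tcp_pos: [0.6056, -0.2617, 0.4075]
orientation: [-1.259, 1.131, -1.131]
contact_force: [-0.7, -0.7, 0.1]
grip_width: 0.0598
[[ 0.106 -0.001  0.994]
 [-0.994 -0.001  0.106]
 [ 0.001 -1.    -0.001]] [-0.09592032  0.50095677  0.58714139  1.62108434 -0.29986361  1.1117461
  0.67444018] 0.10574211737523712
```

View pics/c1.png

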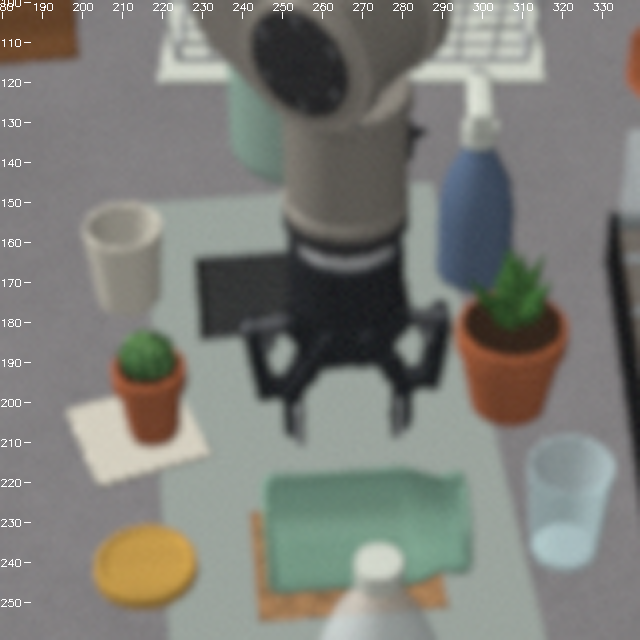

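View pics/c2.png

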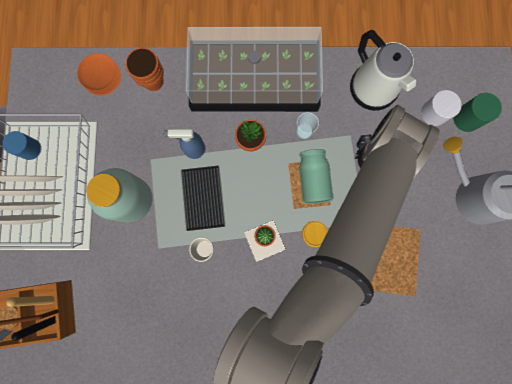

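```bash
python3 -m jog '[[[0,4,0],0,-0.4],[[0,8,0],0,-0.4],[[0,12,0],0,-0.4],[[0,15.5,0],0,-0.4],[[0,18,0],0,-0.4],[[0,20,0],0,-0.4],[[0,20.2,0],0,-0.4],[[0,20.2,0],0,-0.4]]'; python3 - <<'E'
from h import *
o=get_obs();print(o["joints"])
crop("scene",180,140,340,280,5,"c3.png");crop("top",280,110,420,230,5,"c4.png")
E
```

```text
clock: 12.48
tcp_pos: [0.6057, -0.2607, 0.207]
orientation: [-1.257, 1.129, -1.131]
contact_force: [-0.3, -0.2, -0.6]
grip_width: 0.0597
[-0.00885844  0.72707831  0.46196515  1.75319138 -0.44217957  0.76494963
  0.783298  ]
```

View pics/c3.png

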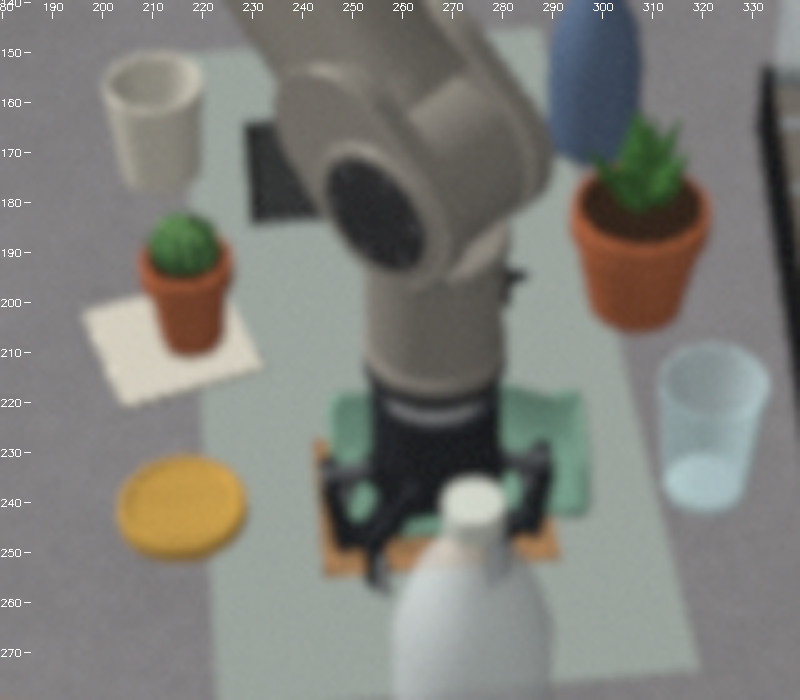

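View pics/c4.png

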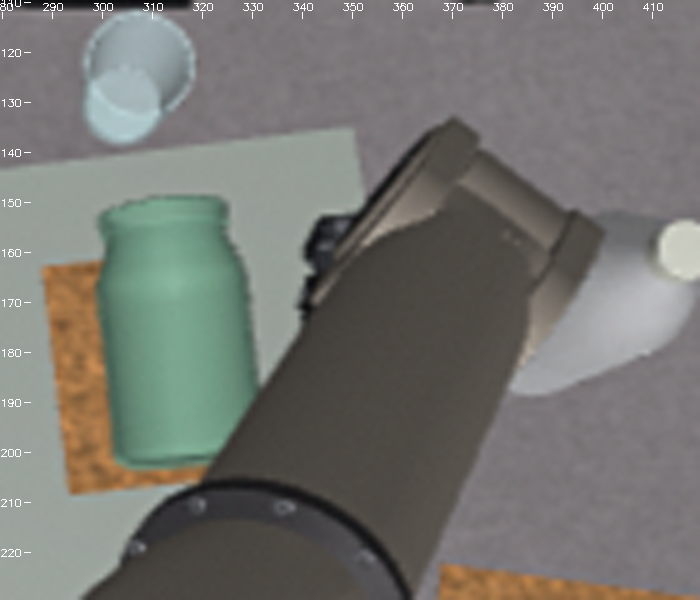

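```bash
python3 -m jog '[[[0,-5,0],0,-0.4],[[0,-10,0],-0.1,-0.4],[[0,-15,0],-0.25,-0.5],[[-1.5,-19,2],-0.42,-0.5],[[-3,-20,4],-0.6,-0.5],[[-4.5,-20,6],-0.78,-0.5],[[-6,-20,8],-0.95,-0.5],[[-7.5,-20,10],-1.12,-0.5],[[-8.5,-20,11.5],-1.3,-0.5],[[-9.1,-20,12.4],-1.47,-0.5]]'; python3 -m jog '[[[0,0,0],-0.1,-0.5],[[0,0,0],-0.1,-0.5]]'; python3 - <<'E'
from h import *
o=get_obs();Rm=R.from_rotvec(o["orientation"]).as_matrix();print(Rm.round(3),o["joints"],np.arctan2(Rm[1,2],Rm[0,2]))
crop("scene",180,100,340,260,4,"d1.png");f=grab_frame("top");cv2.imwrite("pics/d2.png",f["image"])
E
```

```text
clock: 13.82
tcp_pos: [0.7196, -0.156, 0.4072]
orientation: [-1.571, -0.011, 0.009]
contact_force: [-0.4, -0.1, 0.8]
grip_width: 0.0641
clock: 14.08
tcp_pos: [0.7189, -0.1572, 0.4071]
orientation: [-1.57, -0.083, 0.081]
contact_force: [-0.9, -0.0, 0.2]
grip_width: 0.0642
[[ 0.995  0.001 -0.105]
 [ 0.105 -0.     0.995]
 [ 0.001 -1.    -0.   ]] [ 0.01460531  0.58257572  0.18372918  1.3933845  -0.10913323  1.17438838
  1.88638141] 1.675666061251905
```

View pics/d1.png

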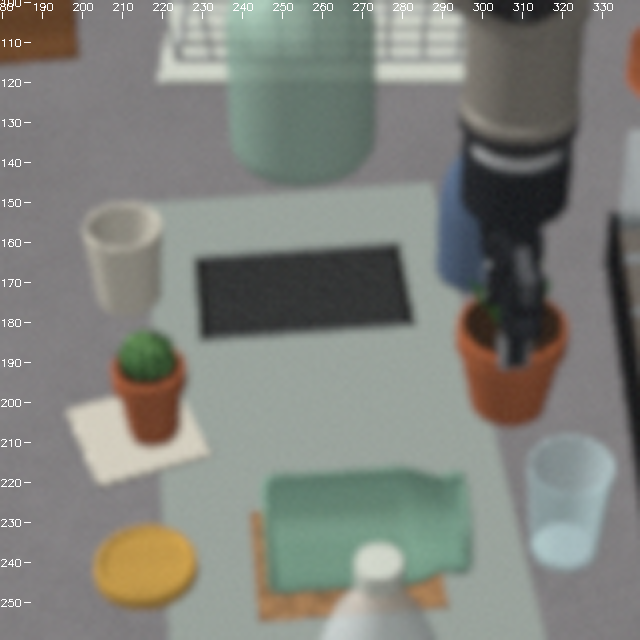

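View pics/d2.png

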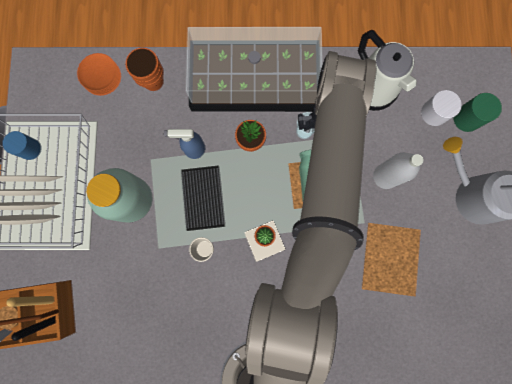

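```bash
python3 - <<'E'
from h import *
s=grab_frame("scene");f=grab_frame("top")
print(px2w(s,320.75,236.5,0),px2w(s,322,217.5,.095)); print("bigpot",px2w(s,307.5,187,.09))
E
python3 -m jog '[[[0,4,0],0,-0.5],[[0,8,0],0,-0.5],[[0,11,0],0,-0.5],[[0,11,0],0,-0.5]]'; python3 - <<'E'
from h import *
crop("scene",230,130,340,260,5,"d3.png")
E
```

```text
[ 0.77745651 -0.14516987  0.        ] [ 0.77426847 -0.15364009  0.095     ]
bigpot [ 0.73783084 -0.00381744  0.09      ]
clock: 14.78
tcp_pos: [0.718, -0.1566, 0.2935]
orientation: [-1.568, -0.079, 0.087]
contact_force: [-0.3, 0.4, -0.1]
grip_width: 0.0641
```

View pics/d3.png

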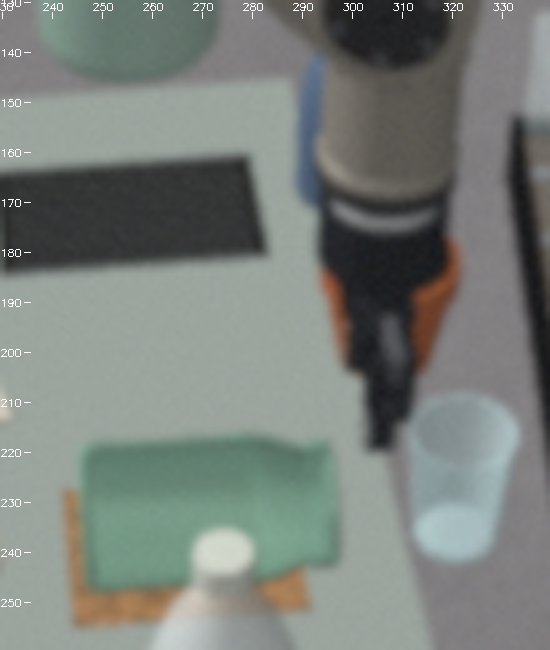

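```bash
python3 -m jog '[[[0,2,0],0,-0.5],[[0,4,0],0,-0.5],[[0,6,0],0,-0.5],[[0,7.3,0],0,-0.5],[[0,7.9,0],0,-0.5],[[0,7.9,0],0,-0.5]]'; python3 - <<'E'
from h import *
crop("scene",230,130,340,260,5,"d4.png"); crop("top",270,90,370,220,5,"d5.png")
E
```

```text
clock: 15.58
tcp_pos: [0.719, -0.157, 0.2168]
orientation: [-1.569, -0.083, 0.084]
contact_force: [1.0, 0.8, 0.7]
grip_width: 0.0642
```

View pics/d4.png

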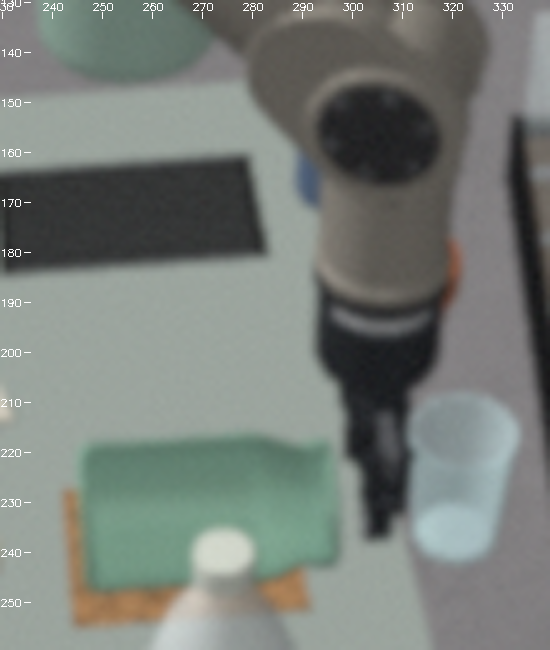

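View pics/d5.png

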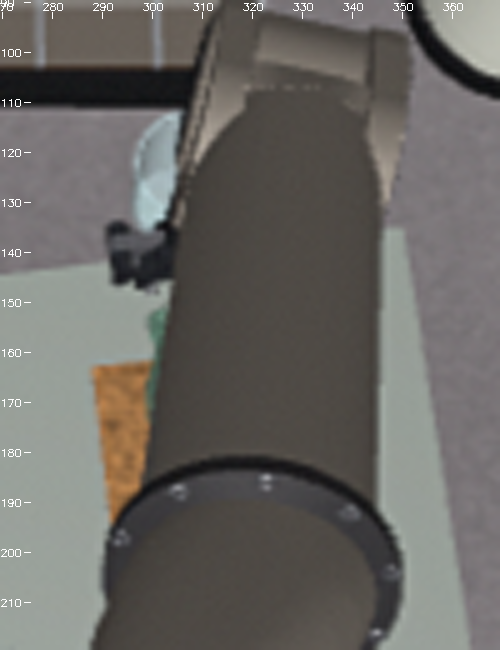

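```bash
python3 -m jog '[[[-0.5,0,0],0,-0.5],[[-0.9,0,0],0,-0.5],[[-1.2,0,0],0,-0.5],[[-1.5,0,0],0,-0.5],[[-1.8,0,0],0,-0.5],[[-2.1,0,0],0,-0.5],[[-2.3,0,0],0,-0.5],[[-2.3,0,0],0,-0.5]]'; python3 - <<'E'
from h import *
crop("scene",230,190,340,260,7,"d6.png")
E
```

```text
clock: 16.68
tcp_pos: [0.6961, -0.1595, 0.2174]
orientation: [-1.569, -0.084, 0.083]
contact_force: [2.8, 0.0, 2.1]
grip_width: 0.0639
```

View pics/d6.png

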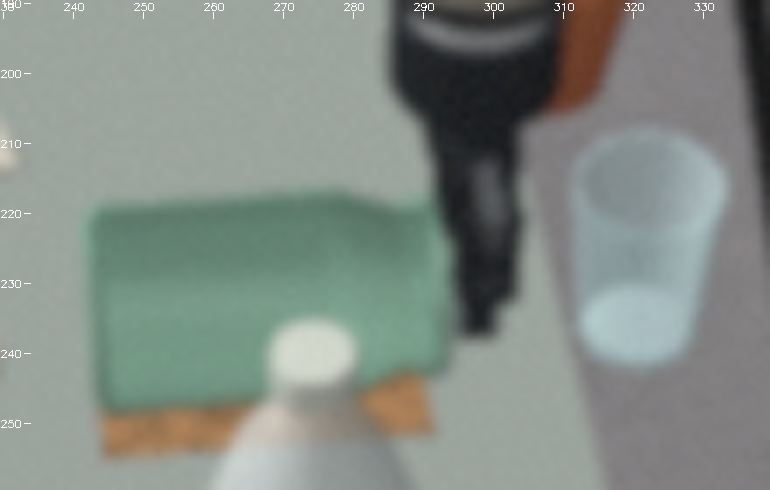

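```bash
python3 -m jog '[[[-0.3,0,0],0,-0.5],[[-0.6,0,0],0,-0.5],[[-0.9,0,0],0,-0.5],[[-0.9,0,0],0,-0.5],[[0.5,0,0],0,-0.5],[[1.5,0,0],0,-0.5],[[2.0,0,0],0,-0.5],[[2,-3,0],0,-0.5],[[2,-6,0],0,-0.5],[[2,-10,0],0,-0.5]]'; python3 -m jog '[[[0,-5,0],0.17,-0.5],[[0,-10,0],0.34,-0.5],[[-3,-10,-4],0.5,-0.5],[[-6,-10,-8],0.68,-0.5],[[-9,-10,-11],0.86,-0.5],[[-11,-10,-12],1.02,-0.45],[[-11,-10,-12],1.2,-0.4],[[-11,-10,-12],1.38,-0.4],[[-11,-10,-12],1.57,-0.4],[[-11,-10,-12],1.57,-0.4]]'; python3 - <<'E'
from h import *
import h
o=get_obs();Rm=R.from_rotvec(o["orientation"]).as_matrix();print(o["joints"],np.arctan2(Rm[1,2],Rm[0,2]))
s=crop("scene",210,130,340,260,5,"e1.png");f=crop("top",270,110,420,250,5,"e2.png")
for t in (12,16):
  h.THR=t
  p,e,n=fitjar(f,(280,130,350,230),[.6,-.165,.1],.0015); print(t,"jar",p,e,n,"mid",p[:2]+.022*np.array([np.cos(p[2]),np.sin(p[2])]))
  p,e,n=fitjar(s,(240,205,310,260),[.6,-.165,.1],.0015); print("sc",p,e,n)
E
```

```text
clock: 17.98
tcp_pos: [0.7157, -0.1571, 0.3169]
orientation: [-1.569, -0.081, 0.086]
contact_force: [0.6, -0.8, 0.9]
grip_width: 0.0642
clock: 19.23
tcp_pos: [0.6195, -0.288, 0.4168]
orientation: [-1.26, 1.129, -1.128]
contact_force: [-0.2, 0.8, -0.2]
grip_width: 0.0598
[-0.04673684  0.53352387  0.58163337  1.54908742 -0.30987812  1.15339183
  0.70650131] 0.1087471717844661
12 jar [ 0.57525576 -0.17562752  0.11393315] 381.0 6272 mid [ 0.59711313 -0.17312641]
sc [ 0.57381272 -0.17278881  0.10178908] 728.0 5616
16 jar [ 0.57445589 -0.17539772  0.16142644] 570.0 6132 mid [ 0.59616987 -0.17186174]
sc [ 0.57364865 -0.17204358  0.100056  ] 979.0 5328
```

View pics/e1.png

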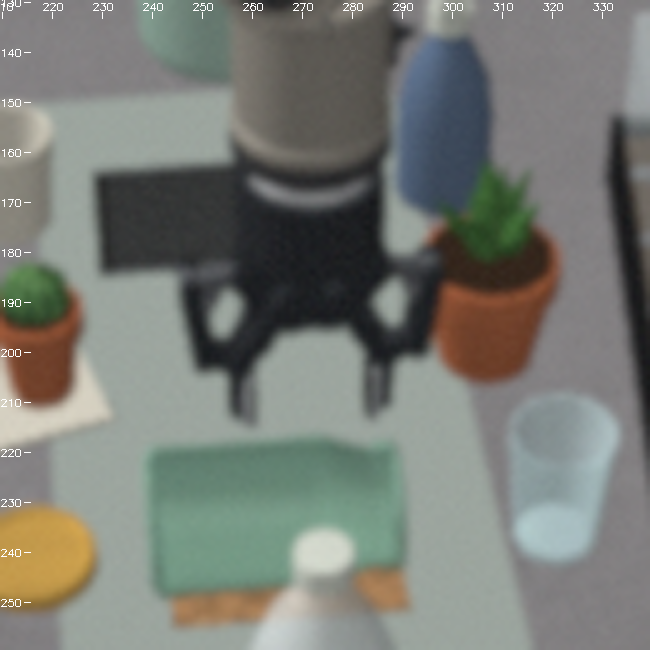

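View pics/e2.png

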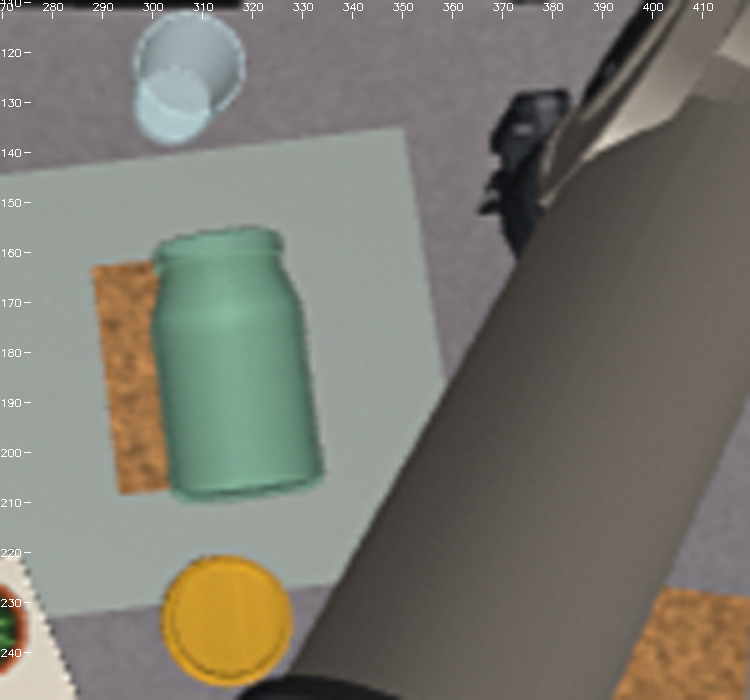

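```bash
python3 -m jog '[[[-1,2,-1],0,-0.4],[[-2,5,-2],0,-0.4],[[-2.6,9,-3],0,-0.4],[[-2.8,13,-3.2],0,-0.4],[[-2.8,16.5,-3.2],0,-0.4],[[-2.8,19,-3.2],0,-0.4],[[-2.8,20.8,-3.2],0,-0.4],[[-2.8,21.1,-3.2],0,-0.4],[[-2.8,21.1,-3.2],0,-0.4]]'; python3 - <<'E'
from h import *
o=get_obs();Rm=R.from_rotvec(o["orientation"]).as_matrix();print(o["joints"],np.arctan2(Rm[1,2],Rm[0,2]))
f=crop("top",270,110,420,250,5,"e3.png")
E
```

```text
clock: 20.45
tcp_pos: [0.5848, -0.2641, 0.2068]
orientation: [-1.258, 1.129, -1.13]
contact_force: [-0.5, 0.8, 1.0]
grip_width: 0.06
[ 0.0029587   0.70386281  0.45762617  1.79880326 -0.43796889  0.74001878
  0.80228696] 0.10749348673909286
```

View pics/e3.png

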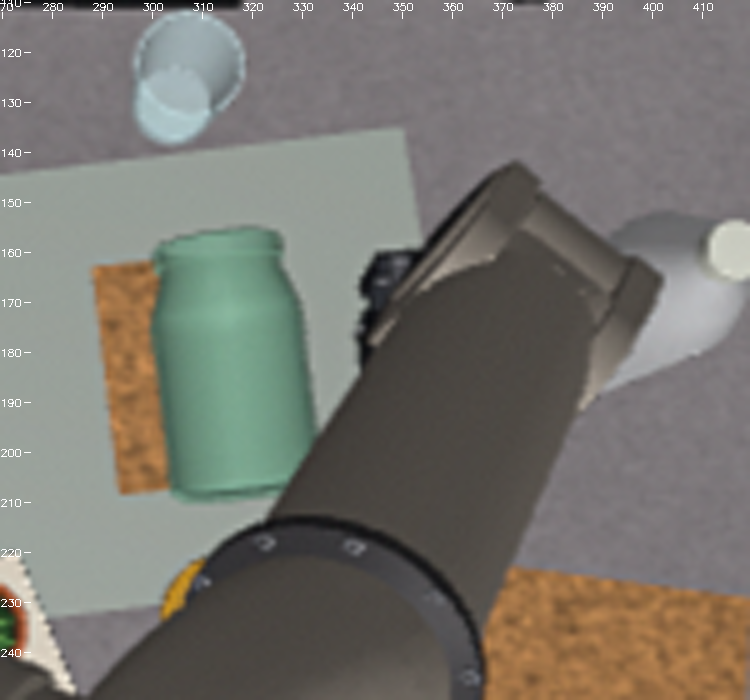

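```bash
python3 -m jog '[[[-0.8,0,0],0,-0.4],[[-1.7,0,0],0,-0.4],[[-2.3,0,0],0,-0.4],[[-2.6,0,0],0,-0.4],[[-2.8,0,0],0,-0.4],[[-3,0,0],0,-0.4],[[-3.2,0,0],0,-0.4],[[-3.4,0,0],0,-0.4],[[-3.7,0,0],0,-0.4],[[-4,0,0],0,-0.4]]'; python3 -m jog '[[[-0.4,0,0],0,-0.4],[[-0.8,0,0],0,-0.4],[[-1.2,0,0],0,-0.4],[[-1.6,0,0],0,-0.4],[[-2,0,0],0,-0.4],[[-2.4,0,0],0,-0.4]]';  python3 - <<'E'
from h import *
f=crop("top",240,130,390,250,5,"e4.png")
E
```

```text
clock: 21.75
tcp_pos: [0.5802, -0.2238, 0.2062]
orientation: [-1.258, 1.13, -1.13]
contact_force: [-0.5, -0.7, 0.9]
grip_width: 0.0599
clock: 22.5
tcp_pos: [0.5777, -0.1999, 0.2062]
orientation: [-1.258, 1.13, -1.13]
contact_force: [0.6, -0.1, -0.0]
grip_width: 0.0597
```

View pics/e4.png

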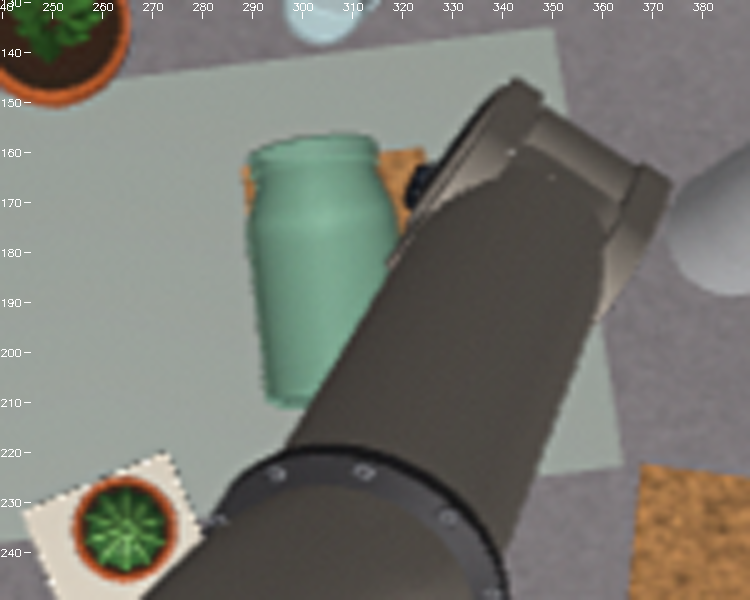

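```bash
python3 -m jog '[[[-0.4,0,0],0,-0.4],[[-0.8,0,0],0,-0.4],[[-1.2,0,0],0,-0.4],[[-1.6,0,0],0,-0.4],[[-2,0,0],0,-0.4],[[-2.4,0,0],0,-0.4],[[-2.8,0,0],0,-0.4],[[-3.2,0,0],0,-0.4]]';  python3 - <<'E'
from h import *
f=crop("top",160,130,310,250,5,"e5.png")
E
```

```text
clock: 23.55
tcp_pos: [0.5743, -0.1681, 0.2062]
orientation: [-1.258, 1.13, -1.13]
contact_force: [-0.2, 0.5, -0.2]
grip_width: 0.0594
```

View pics/e5.png

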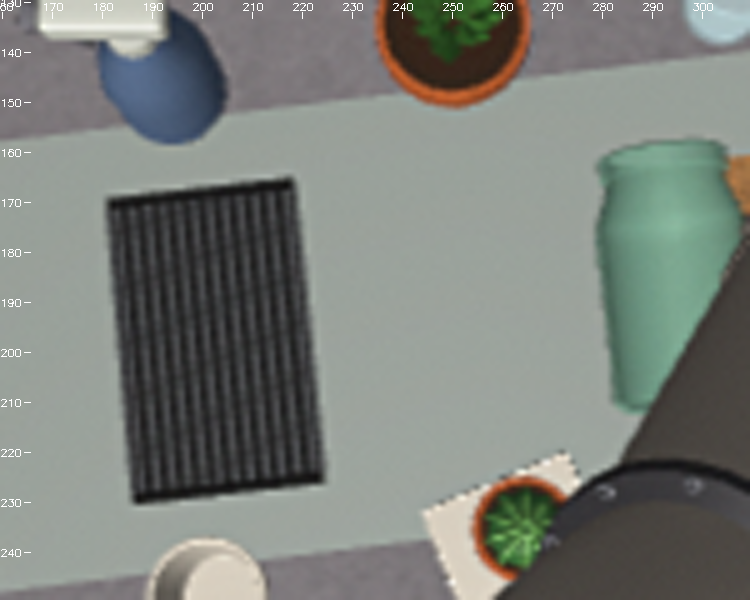

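```bash
python3 -m jog '[[[-0.3,0,0],0,-0.4],[[-0.6,0,0],0,-0.4],[[-0.9,0,0],0,-0.4],[[-1.1,0,0],0,-0.4],[[-1.1,0,0],0,-0.4],[[-1.1,0,0],0,-0.4]]';  python3 - <<'E'
from h import *
f=crop("top",160,130,310,250,5,"e6.png")
E
```

```text
clock: 24.35
tcp_pos: [0.5731, -0.1575, 0.2062]
orientation: [-1.258, 1.13, -1.13]
contact_force: [0.1, 0.3, 0.6]
grip_width: 0.0597
```

View pics/e6.png

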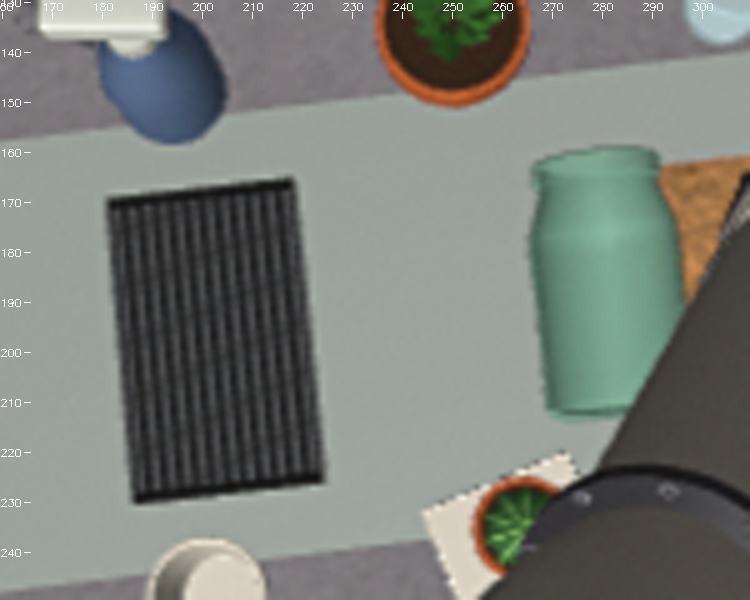

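It's off the cork and rolling by itself, with its body's left edge now at (267,185). I'll hold and watch.

```bash
python3 -m jog '[[[0,0,0],0,-0.4],[[0,0,0],0,-0.4],[[0,0,0],0,-0.4],[[0,0,0],0,-0.4],[[0,0,0],0,-0.4],[[0,0,0],0,-0.4],[[0,0,0],0,-0.4],[[0,0,0],0,-0.4]]' | head -1;  python3 - <<'E'
from h import *
f=crop("top",160,130,310,250,5,"e7.png")
for i in range(4):
  g=grab_frame("top")
d=np.abs(g["image"].astype(int)-f["image"]).max(2)[130:250,160:310]; print((d>25).sum())
p,e,n=fitjar(g,(160,130,300,230),[.56,0.0,.11],0); print(p,e,n)
E
```

```text
clock: 25.4
319
[0.55457661 0.01778767 0.09976115] 355.0 6224
```

View pics/e7.png

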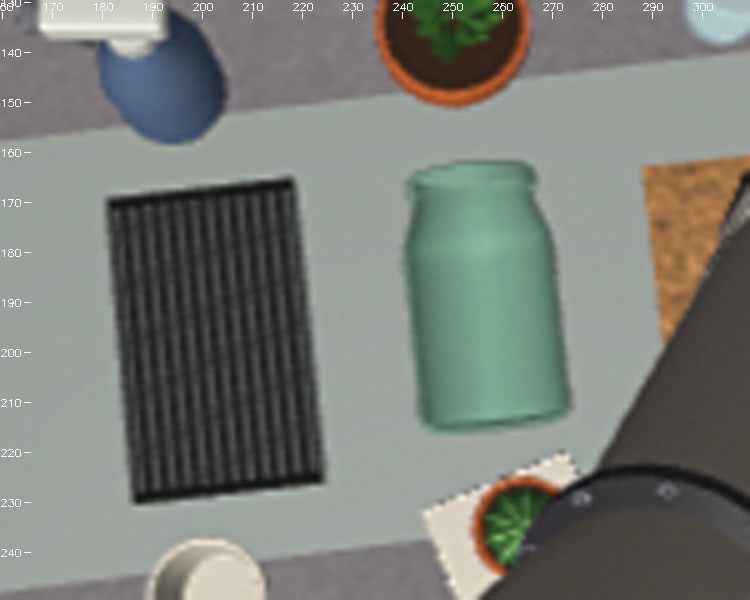

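```bash
python3 -m jog '[[[-1,0,0],0,-0.4],[[-2,0,0],0,-0.4],[[-3,0,0],0,-0.4],[[-4,0,0],0,-0.4],[[-5,0,0],0,-0.4],[[-6,0,0],0,-0.4],[[-7,0,0],0,-0.4],[[-8,0,0],0,-0.4],[[-8,0,0],0,-0.4]]' | head -2;  python3 - <<'E'
from h import *
f=crop("top",160,130,310,250,5,"e8.png")
for i in range(4):
  g=grab_frame("top")
d=np.abs(g["image"].astype(int)-f["image"]).max(2)[130:250,160:270]; print((d>25).sum())
p,e,n=fitjar(g,(160,130,300,230),[.55,0.06,.11],0); print(p,e,n)
E
```

```text
clock: 26.78
tcp_pos: [0.5646, -0.0768, 0.2061]
66
[0.55348825 0.02288017 0.10458857] 1241.0 5332
```

View pics/e8.png

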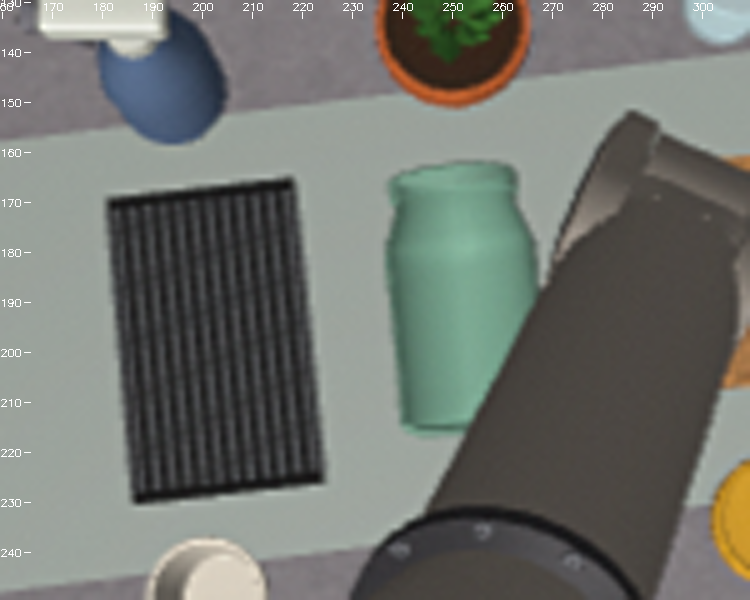

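```bash
python3 -m jog '[[[-1,0,0],0,-0.4],[[-2.2,0,0],0,-0.4],[[-3.2,0,0],0,-0.4],[[-3.6,0,0],0,-0.4],[[-3.8,0,0],0,-0.4],[[-4,0,0],0,-0.4],[[-4.2,0,0],0,-0.4],[[-4.4,0,0],0,-0.4],[[-4.7,0,0],0,-0.4],[[-5,0,0],0,-0.4]]'|head -2; python3 -m jog '[[[-0.4,0,0],0,-0.4],[[-0.8,0,0],0,-0.4],[[-1.2,0,0],0,-0.4],[[-1.6,0,0],0,-0.4],[[-2,0,0],0,-0.4],[[-2.4,0,0],0,-0.4],[[-2.8,0,0],0,-0.4],[[-3.2,0,0],0,-0.4]]'; python3 - <<'E'
from h import *
f=crop("top",160,130,310,250,5,"f1.png")
E
```

```text
clock: 28.28
tcp_pos: [0.5592, -0.028, 0.2062]
clock: 29.28
tcp_pos: [0.5558, 0.0039, 0.2062]
orientation: [-1.258, 1.13, -1.13]
contact_force: [0.2, -0.1, 0.3]
grip_width: 0.0598
```

View pics/f1.png

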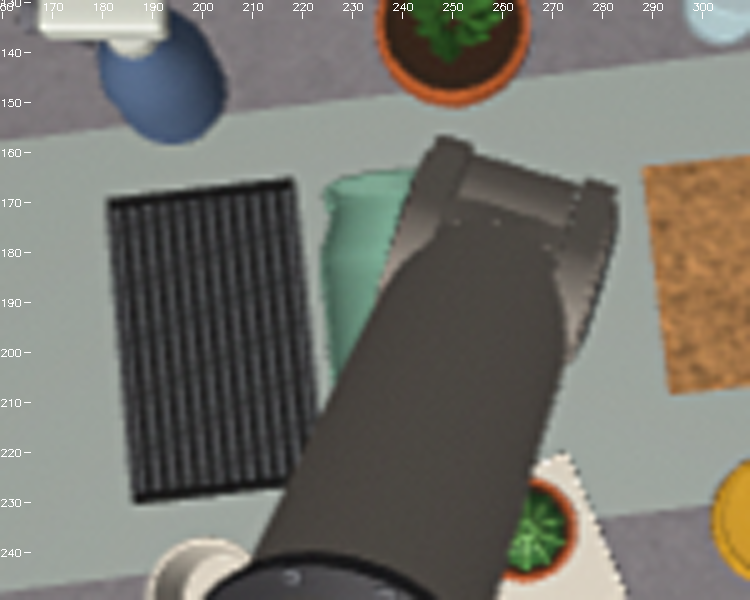

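```bash
python3 -m jog '[[[-0.4,0,0],0,-0.4],[[-0.9,0,0],0,-0.4],[[-1.4,0,0],0,-0.4],[[-1.9,0,0],0,-0.4],[[-2.4,0,0],0,-0.4],[[-2.9,0,0],0,-0.4],[[-3.4,0,0],0,-0.4],[[-3.9,0,0],0,-0.4],[[-4.4,0,0],0,-0.4],[[-4.9,0,0],0,-0.4]]'; python3 -m jog '[[[-0.5,0,0],0,-0.4],[[-1,0,0],0,-0.4],[[-1.5,0,0],0,-0.4],[[-2,0,0],0,-0.4],[[-2.4,0,0],0,-0.4],[[-2.8,0,0],0,-0.4],[[-3.2,0,0],0,-0.4]]'; python3 - <<'E'
from h import *
f=crop("top",160,130,310,250,5,"f2.png");crop("scene",190,130,340,250,5,"f3.png")
E
```

```text
clock: 30.58
tcp_pos: [0.5506, 0.0527, 0.2062]
orientation: [-1.258, 1.13, -1.13]
contact_force: [-0.2, -0.5, -0.1]
grip_width: 0.0598
clock: 31.45
tcp_pos: [0.547, 0.0847, 0.2061]
orientation: [-1.258, 1.13, -1.13]
contact_force: [-0.4, -0.2, 0.1]
grip_width: 0.0602
```

View pics/f2.png

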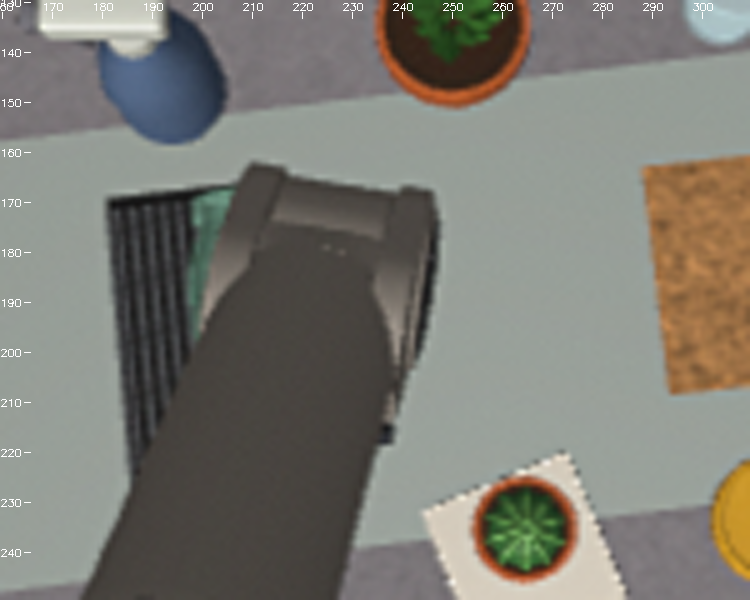

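View pics/f3.png

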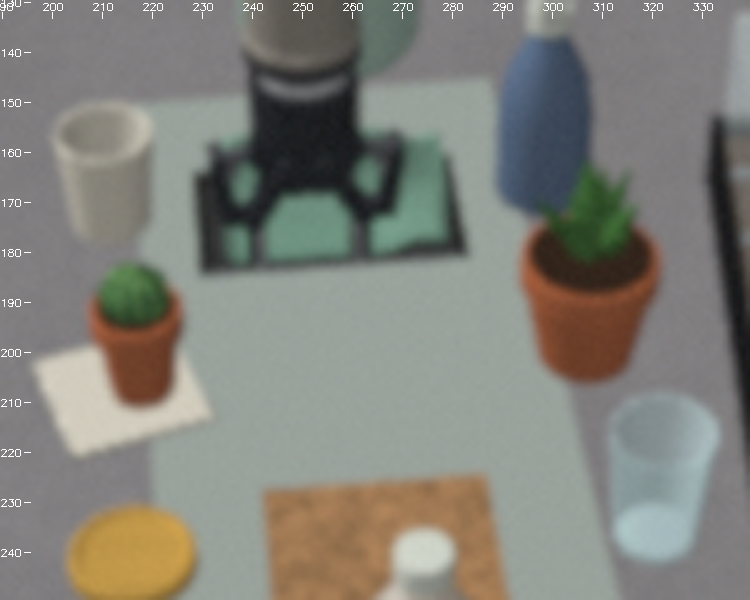

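```bash
python3 -m jog '[[[-0.4,0,0],0,-0.4],[[-0.8,0,0],0,-0.4],[[-1.2,0,0],0,-0.4],[[-1.6,0,0],0,-0.4],[[-2,0,0],0,-0.4],[[-2.4,0,0],0,-0.4],[[-2.7,0,0],0,-0.4],[[-3,0,0],0,-0.4],[[-3.2,0,0],0,-0.4],[[-3.3,0,0],0,-0.4]]'; python3 -m jog '[[[0,0,0],0,-0.4],[[1,0,0],0,-0.4],[[3,0,0],0,-0.4],[[5,0,0],0,-0.4],[[7,-4,0],0,-0.4],[[9,-9,0],0,-0.4],[[12,-13,0],0,-0.4],[[16,-14,0],0,-0.4],[[20,-14,0],0,-0.4],[[20,-14,0],0,-0.4]]'; python3 - <<'E'
from h import *
import h
f=crop("top",160,130,310,250,5,"f4.png");s=crop("scene",190,130,340,250,5,"f5.png")
for t in (12,16):
  h.THR=t
  p,e,n=fitjar(f,(150,130,260,240),[.535,.18,.11],.002); print(p,e,n,"mid",p[:2]+.022*np.array([np.cos(p[2]),np.sin(p[2])]))
  p,e,n=fitjar(s,(200,145,300,200),[.535,.18,.11],.002); print("sc",p,e,n,"mid",p[:2]+.022*np.array([np.cos(p[2]),np.sin(p[2])]))
E
```

```text
clock: 32.8
tcp_pos: [0.5436, 0.1171, 0.2062]
orientation: [-1.258, 1.13, -1.13]
contact_force: [-0.5, -0.5, 0.0]
grip_width: 0.0599
clock: 34.05
tcp_pos: [0.5641, -0.0875, 0.3468]
orientation: [-1.255, 1.134, -1.138]
contact_force: [0.4, 0.5, -0.6]
grip_width: 0.0598
[0.53714843 0.17739478 0.10629541] 280.0 6396 mid [0.55902426 0.17972888]
sc [-0.01125514  2.09733882 -3.34144033] 896.0 896 mid [-0.03281727  2.10170626]
[0.5367206  0.17745668 0.12447209] 415.0 6244 mid [0.5585504 0.180188 ]
sc [0.54620866 0.17390726 0.0868495 ] 3952.0 600 mid [0.56812574 0.17581555]
```

View pics/f4.png

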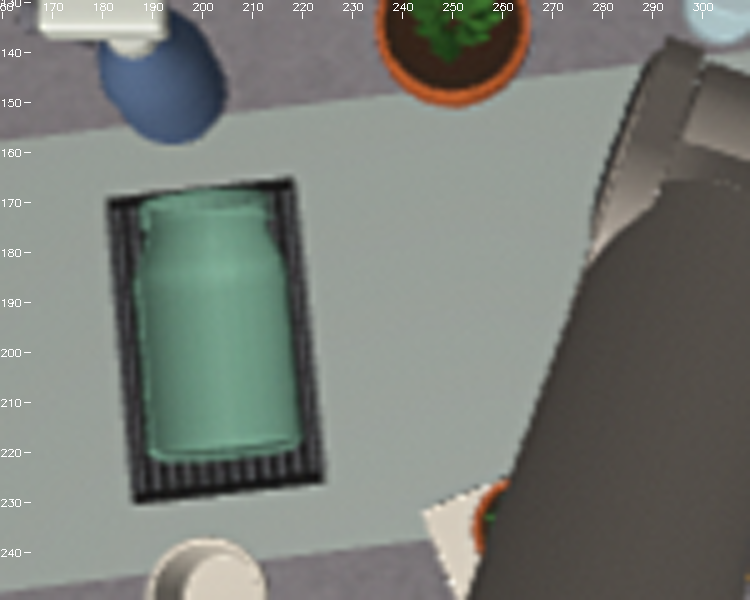

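View pics/f5.png

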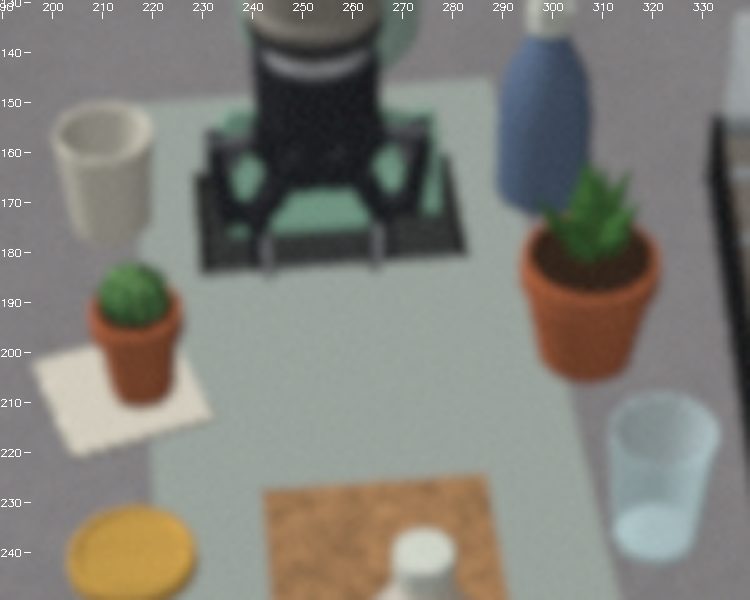

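```bash
python3 -m jog '[[[-2,0,-3],0,-0.6],[[-4.5,0,-6],0,-1],[[-7,0,-9.5],0,-1],[[-8.7,0,-11.9],0,-1],[[-8.7,0,-11.9],0,-1],[[-8.7,0,-11.9],0,-1]]'; python3 - <<'E'
from h import *
import h
o=get_obs();Rm=R.from_rotvec(o["orientation"]).as_matrix();print(o["joints"])
print((Rm.T@(np.array([.436,-.013,.228])-o["tcp_pos"])*100).round(2))
f=crop("top",160,130,310,250,5,"g1.png");s=crop("scene",190,130,340,250,5,"g2.png")
p,e,n=fitjar(s,(200,145,290,200),[.535,.18,.11],.002); print("sc",p,e,n,"mid",p[:2]+.022*np.array([np.cos(p[2]),np.sin(p[2])]))
E
```

```text
clock: 34.9
tcp_pos: [0.4379, -0.0077, 0.3464]
orientation: [-1.258, 1.129, -1.129]
contact_force: [0.5, 0.1, -0.3]
grip_width: 0.0852
[-0.72977696  0.17909405  0.68285408  2.19198294 -0.1553494   0.81517495
  0.16031954]
[ 0.51 11.84 -0.25]
sc [0.53553314 0.17466671 0.11441814] 210.0 4452 mid [0.55738929 0.17717842]
```

View pics/g2.png

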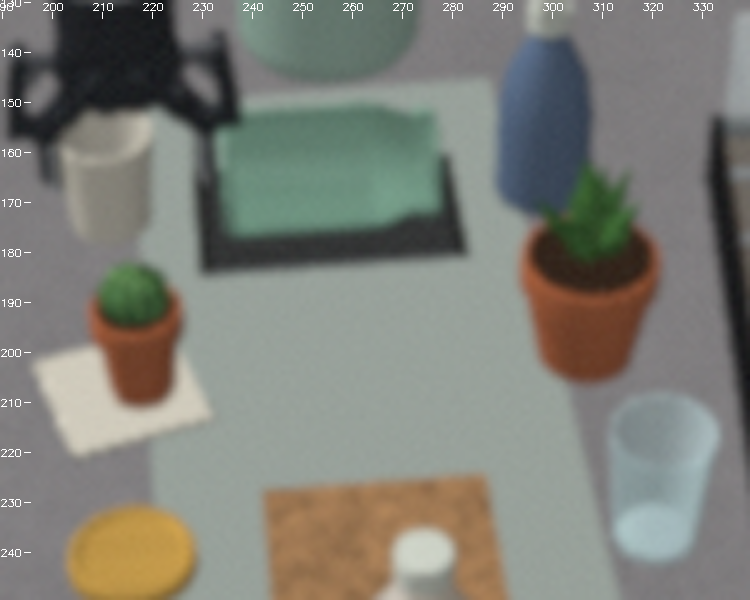

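```bash
python3 - <<'E'
from h import *
f=grab_frame("top");s=grab_frame("scene")
print(px2w(f,264.5,235.3,.081), px2w(s,135/5+189.5,305/5+129.5,.081))
E
```

```text
[ 0.43485004 -0.0119259   0.081     ] [ 0.43219729 -0.01215009  0.081     ]
```

```bash
python3 -m jog '[[[0.5,2,-0.3],0,-1],[[0.5,4.5,-0.3],0,-1],[[0.5,7,-0.3],0,-1],[[0.5,9,-0.3],0,-1],[[0.5,10.5,-0.3],0,-1],[[0.5,11.5,-0.3],0,-1],[[0.5,11.7,-0.3],0,-1],[[0.5,11.7,-0.3],0,-1]]'; python3 -m jog '[[[0,0,0],0,0.2],[[0,0,0],0,0.4],[[0,0,0],0,0.6],[[0,0,0],0,1],[[0,0,0],0,1],[[0,0,0],0,1]]' 35
```

```text
clock: 36.1
tcp_pos: [0.4352, -0.0134, 0.2295]
orientation: [-1.257, 1.13, -1.13]
contact_force: [-0.1, 0.0, 0.0]
grip_width: 0.0853
clock: 36.85
tcp_pos: [0.435, -0.0134, 0.2298]
orientation: [-1.257, 1.13, -1.13]
contact_force: [-0.9, -0.8, 5.0]
grip_width: 0.0628
```

```bash
python3 -m jog '[[[0,-0.5,0],0,1],[[0,-1.5,0],0,1],[[0,-3,0],0,1],[[0,-5,0],0,1],[[0,-7,0],0,1],[[0,-8.5,0],0,1],[[0,-8.5,0],0,1]]' 35; python3 - <<'E'
from h import *
o=get_obs();Rm=R.from_rotvec(o["orientation"]).as_matrix();print(o["joints"])
f=grab_frame("top");s=grab_frame("scene")
print((Rm.T@(np.array([.6018,-.158,o["tcp_pos"][2]])-o["tcp_pos"])*100).round(2))
crop("scene",190,130,340,250,5,"g3.png",s)
crop("top",270,140,350,230,7,"g4.png",f);crop("scene",220,200,320,270,7,"g5.png",s)
E
```

```text
clock: 37.72
tcp_pos: [0.4353, -0.0133, 0.3154]
orientation: [-1.255, 1.128, -1.13]
contact_force: [-0.0, -0.7, -3.5]
grip_width: 0.0627
[-0.70043775  0.24002821  0.67970031  2.22637784 -0.22580684  0.73722171
  0.24053977]
[16.18  0.03 15.  ]
```

View pics/g3.png

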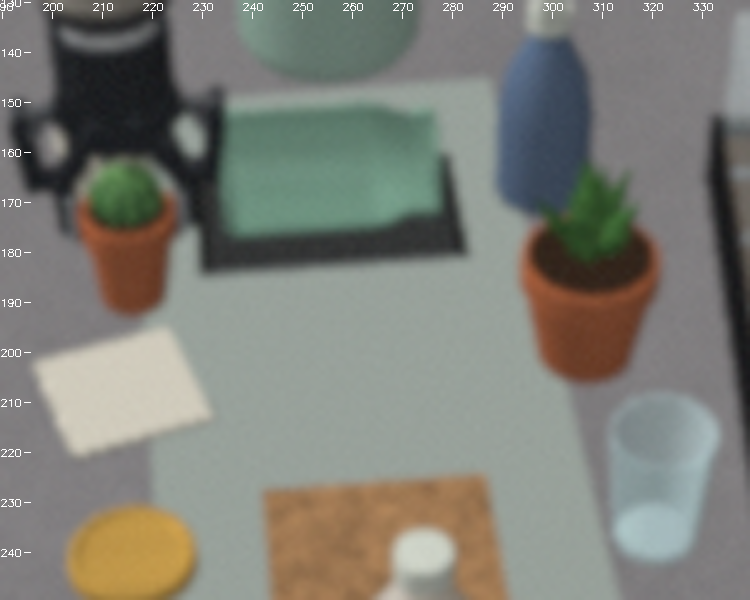

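View pics/g4.png

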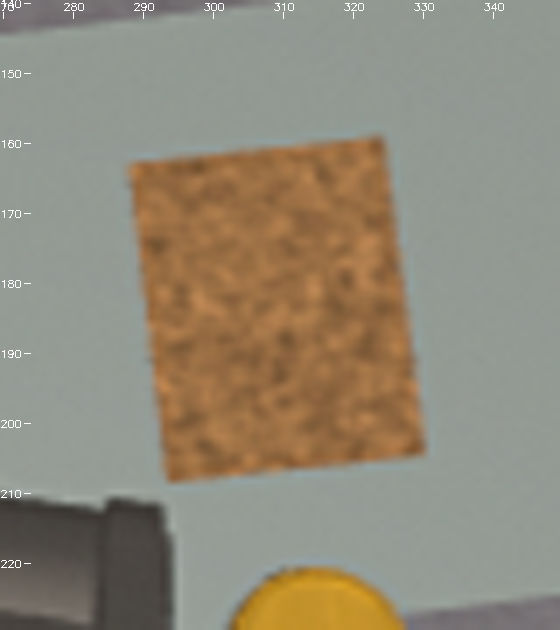

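View pics/g5.png

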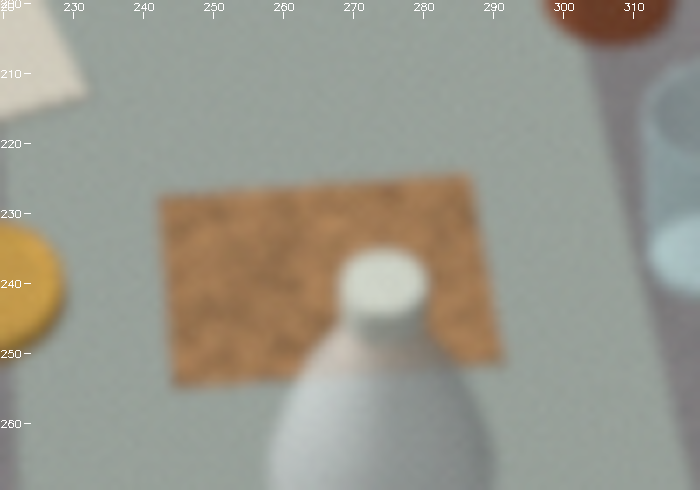

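```bash
python3 - <<'E'
from h import *
f=grab_frame("top");s=grab_frame("scene")
A=np.array([px2w(f,u/7+269.5,v/7+139.5,.0015) for u,v in((130,165),(384,138),(426,454),(166,482))])
B=np.array([px2w(s,u/7+219.5,v/7+199.5,.0015) for u,v in((159,198),(471,175),(502,361),(176,387))])
print(A.mean(0),B.mean(0),[np.linalg.norm(A[i]-A[i-1]).round(4) for i in range(4)],[np.linalg.norm(B[i]-B[i-1]).round(4) for i in range(4)])
c=(A.mean(0)+B.mean(0))/2;o=get_obs();Rm=R.from_rotvec(o["orientation"]).as_matrix()
print((Rm.T@(np.array([*c[:2],o["tcp_pos"][2]])-o["tcp_pos"])*100).round(2))
E
```

```text
[ 0.60268756 -0.15745663  0.0015    ] [ 0.60054951 -0.15916529  0.0015    ] [np.float64(0.1485), np.float64(0.119), np.float64(0.1485), np.float64(0.1199)] [np.float64(0.1178), np.float64(0.1489), np.float64(0.1173), np.float64(0.1469)]
[16.21 -0.02 15.05]
```

```bash
python3 -m jog '[[[1.5,-0.5,1.4],0,1],[[4,-1,3.7],0,1],[[6.5,-1,6],0,1],[[9,-1,8.3],0,1],[[11.5,-1,10.6],0,1],[[13.7,-1,12.7],0,1],[[15.3,-1,14.2],0,1],[[16.2,-1,15],0,1],[[16.2,-1,15],0,1],[[16.2,-1,15],0,1]]'; python3 - <<'E'
from h import *
o=get_obs();print(o["joints"]);crop("scene",190,130,340,260,5,"g6.png")
E
```

```text
clock: 39.17
tcp_pos: [0.6008, -0.1578, 0.3237]
orientation: [-1.258, 1.131, -1.129]
contact_force: [-0.1, 0.5, -2.1]
grip_width: 0.0631
[-0.2979587   0.54384788  0.62967451  1.79605127 -0.39029783  0.93031973
  0.60848506]
```

View pics/g6.png

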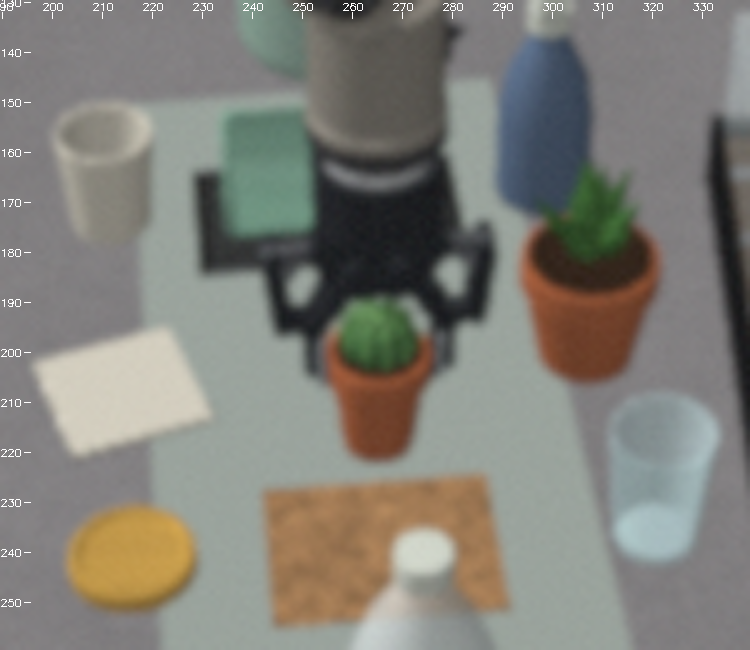

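```bash
python3 -m jog '[[[0.05,2,0.1],0,1],[[0.05,4,0.1],0,1],[[0.05,6,0.1],0,1],[[0.05,7.5,0.1],0,1],[[0.05,8.5,0.1],0,1],[[0.05,9.1,0.1],0,1],[[0.05,9.4,0.1],0,1],[[0.05,9.4,0.1],0,1]]'; python3 -m jog '[[[0,0.2,0],0,1],[[0,0.3,0],0,1],[[0,0.4,0],0,1],[[0,0.4,0],0,1]]'
```

```text
clock: 40.22
tcp_pos: [0.6026, -0.1589, 0.2304]
orientation: [-1.258, 1.13, -1.13]
contact_force: [0.0, -0.1, -2.2]
grip_width: 0.0629
clock: 40.72
tcp_pos: [0.6024, -0.1588, 0.2261]
orientation: [-1.258, 1.13, -1.13]
contact_force: [0.4, 0.4, -2.6]
grip_width: 0.0631
```

```bash
python3 -m jog '[[[0,0.15,0],0,1],[[0,0.15,0],0,1]]';python3 -m jog '[[[0,0.1,0],0,1],[[0,0.1,0],0,1]]'
```

```text
clock: 40.98
tcp_pos: [0.6025, -0.1591, 0.2254]
orientation: [-1.257, 1.13, -1.13]
contact_force: [-2.1, 0.4, 5.2]
grip_width: 0.0626
clock: 41.22
tcp_pos: [0.6025, -0.1593, 0.2254]
orientation: [-1.257, 1.13, -1.13]
contact_force: [-6.4, 2.5, 13.5]
grip_width: 0.0628
```

```bash
python3 -m jog '[[[0,-0.15,0],0,1],[[0,-0.15,0],0,0.3],[[0,-0.15,0],0,0],[[0,-0.15,0],0,-0.5],[[0,-0.15,0],0,-1],[[0,-0.15,0],0,-1],[[0,-0.15,0],0,-1]]'|tail -2; python3 -m jog '[[[0,-2,0],0,-1],[[0,-5,0],0,-1],[[0,-9,0],0,-1],[[0,-13,0],0,-1],[[0,-17,0],0,-1],[[4,-17,0],0,-1],[[8,-17,0],0,-1],[[8,-17,0],0,-1]]'; python3 - <<'E'
from h import *
f=grab_frame("top");s=grab_frame("scene");cv2.imwrite("pics/k1.png",f["image"]);crop("scene",190,130,340,260,5,"k2.png",s)
for im,r,z in((f,(150,130,260,240),.002),(s,(200,145,290,200),.002)):
  p,e,n=fitjar(im,r,[.535,.18,.11],z); print(p,e,n,"mid",p[:2]+.022*np.array([np.cos(p[2]),np.sin(p[2])]))
E
```

```text
contact_force: [0.9, 0.5, -0.5]
grip_width: 0.0857
clock: 43.1
tcp_pos: [0.6097, -0.2425, 0.3972]
orientation: [-1.256, 1.132, -1.137]
contact_force: [-0.5, 0.7, 0.6]
grip_width: 0.0854
[0.53712809 0.17773558 0.11085938] 321.0 6332 mid [0.55899304 0.18016949]
[0.51843586 0.17528649 0.10311181] 2466.0 2100 mid [0.54031902 0.17755093]
```

View pics/k1.png

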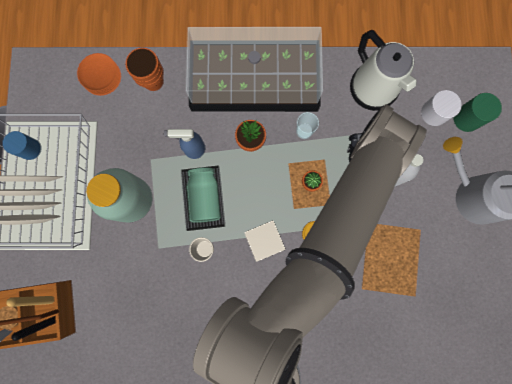

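View pics/k2.png

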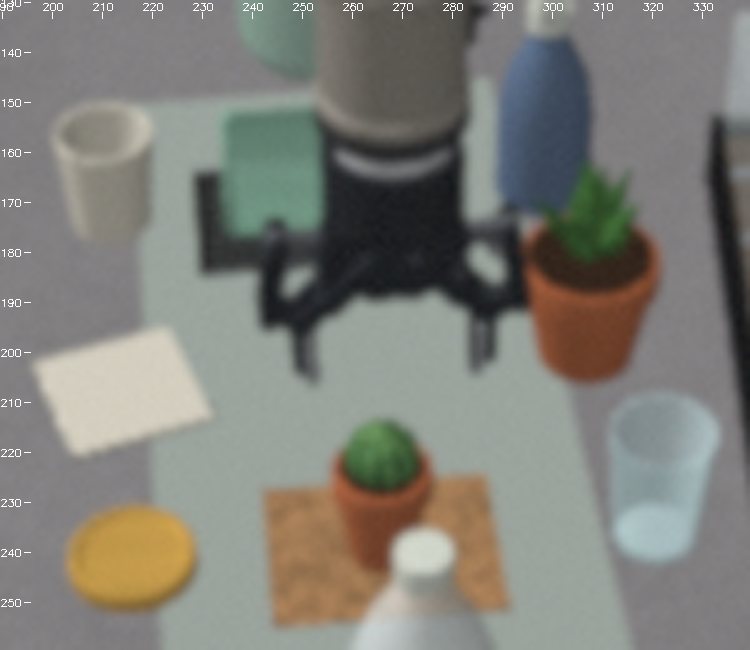

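```bash
python3 - <<'E'
from h import *
f=grab_frame("top");s=grab_frame("scene")
crop("top",280,150,345,215,9,"k3.png",f)
print(px2w(f,312.5,180.8,.0765),px2w(s,382/5+189.5,468/5+129.5,.0765))
a=cv2.imread("pics/top0.png").astype(int)
d=(np.abs(a-f["image"]).max(2)>40)
for n,(x0,y0,x1,y1) in dict(mug=(185,235,218,265),big=(232,115,268,152),spray=(160,125,208,160),tumb=(294,108,320,140),bigjar=(85,165,155,225)).items(): print(n,d[y0:y1,x0:x1].sum())
E
```

```text
[ 0.60011378 -0.1584798   0.0765    ] [ 0.60008122 -0.16055101  0.0765    ]
mug 0
big 0
spray 0
tumb 0
bigjar 0
```

View pics/k3.png

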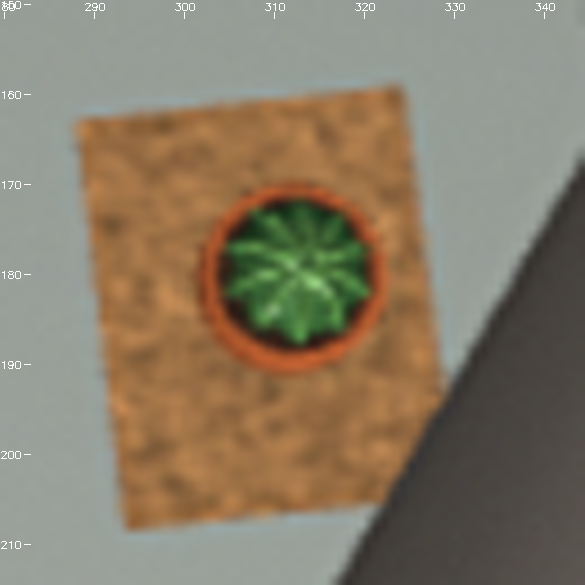

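The pot's rim centre, at about (312,180), puts it upright within 3 mm of the cork's centre. The jar is at rest on the mat and the neighbouring things I could compare show no change, so I'm handing in.

```bash
python3 -c "
from bench import hand_in,get_obs
print(get_obs()['clock']); print(hand_in())"
```

```text
43.3
the job is handed in; nothing more can be done
None
```

The swap is done and handed in at 43.3 s. I parked the cactus on the tile, rolled the jar onto the draining mat, then set the cactus on its cork mat.

One step was not rolling. Before the roll I slid the jar about 21 mm along its own axis on the cork, by pushing on its mouth. It rolls straight and would otherwise have ended about 20 mm off-centre on the draining mat. It was never gripped or lifted.

Last checks:
- **Jar:** it is at rest and parallel to the mat's long side to within about 1°. Its midpoint is about 6 mm short of the mat's centre in the rolling direction and 1–2 mm off lengthwise. Both cameras agreed on this once the jar had stopped. In the final scene picture the arm hid part of the jar, so that last check rests on the top camera alone. I left the 6 mm uncorrected.
- **Cactus:** it is upright and within about 3 mm of the cork's centre in both cameras.
- **Other things:** the mug, big pot, spray bottle, tumbler and big jar look unchanged in the top view. The lid and water bottle were partly hidden by the arm there. In the scene view neither looks moved, but I did not measure them.
- **Unexplained:** the draining mat measured about 120 mm wide in both cameras, not the 140 mm given. I assumed the missing width is equal on both sides. If it isn't, the jar's 6 mm offset would change.

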